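# Make up the sensor kit: draw, tip and box the spacers, clip in the modules

### The job

Make up the boiler sensor kit: draw the hopper's slide gate so that all the blue spacers drop into the pan below, push the gate fully shut, then tip the pan's spacers into the grey kit box and stand the pan back in its place under the chute. Clip every white sensor module on the ledge into a rack slot of its own, pressing it down past the spring latch until it is fully home and the latch has snapped back over it; do this before or after the spacers, in any slots. Leave the other things on the ledge where they are.

Things in the scene. Friction and masses are not known exactly. Their poses are not given: they have to be found in the camera images.
- rack: black and grey docking rack, fixed, 76 (x) x 242 (y) mm. Origin: centre of its underside, on the ledge; +x points away from the robot (to the latches). Four slots for one module each, either way round, centred at x = 0, y = -93, -31, +31, +93 mm (slots 1 to 4): pockets 66 (x) x 36 (y) mm, floor 10 mm above the ledge. A module that is home has its origin at the centre of a slot floor, within 4 mm
- slot1 (a point): centre of the floor of slot 1 (rack x 0, y -93, z 10 mm), axes as the rack's. Heights above the ledge: robot-side wall 60 mm (6 mm thick, inner face at rack x -33), far wall 28 mm (inner face at x +33), walls between slots 30 mm, flared so that the slot widens from 36 to 48 mm over the top 10 mm
- latch1 (a joint): aluminium spring latch, 20 mm wide, at slot 1's far end; slides to +x: m, 0 closed, 0.015 fully back; 2 N closed, 7 N at 0.011. Closed, its hook juts over the slot: nose at rack x +22, underside 42 mm up (2 mm over a home module's shoulder); smooth ramp from (x 22, 45 mm up) to (x 36, 71 mm up); post 82 mm high. A module end pressed down on the ramp (10-15 N) opens it; it snaps back when home
- latch2 (a joint): aluminium spring latch, 20 mm wide, at slot 2's far end; slides to +x: m, 0 closed, 0.015 fully back; 2 N closed, 7 N at 0.011. Closed, its hook juts over the slot: nose at rack x +22, underside 42 mm up (2 mm over a home module's shoulder); smooth ramp from (x 22, 45 mm up) to (x 36, 71 mm up); post 82 mm high. A module end pressed down on the ramp (10-15 N) opens it; it snaps back when home
- latch3 (a joint): aluminium spring latch, 20 mm wide, at slot 3's far end; slides to +x: m, 0 closed, 0.015 fully back; 2 N closed, 7 N at 0.011. Closed, its hook juts over the slot: nose at rack x +22, underside 42 mm up (2 mm over a home module's shoulder); smooth ramp from (x 22, 45 mm up) to (x 36, 71 mm up); post 82 mm high. A module end pressed down on the ramp (10-15 N) opens it; it snaps back when home
- latch4 (a joint): aluminium spring latch, 20 mm wide, at slot 4's far end; slides to +x: m, 0 closed, 0.015 fully back; 2 N closed, 7 N at 0.011. Closed, its hook juts over the slot: nose at rack x +22, underside 42 mm up (2 mm over a home module's shoulder); smooth ramp from (x 22, 45 mm up) to (x 36, 71 mm up); post 82 mm high. A module end pressed down on the ramp (10-15 N) opens it; it snaps back when home
- module1: white plug-in sensor module standing on the ledge (some may be absent): body 60 (x) x 32 (y) x 30 mm high, with a grey grip tab 28 (x) x 16 (y) mm standing on its middle from 30 to 56 mm height, which leaves a 16 mm shoulder at each end; 0.12 kg or so. Origin: centre of its underside; z up. The same both ways round.
- module2: white plug-in sensor module standing on the ledge (some may be absent): body 60 (x) x 32 (y) x 30 mm high, with a grey grip tab 28 (x) x 16 (y) mm standing on its middle from 30 to 56 mm height, which leaves a 16 mm shoulder at each end; 0.12 kg or so. Origin: centre of its underside; z up. The same both ways round.
- module3: white plug-in sensor module standing on the ledge (some may be absent): body 60 (x) x 32 (y) x 30 mm high, with a grey grip tab 28 (x) x 16 (y) mm standing on its middle from 30 to 56 mm height, which leaves a 16 mm shoulder at each end; 0.12 kg or so. Origin: centre of its underside; z up. The same both ways round.
- module4: white plug-in sensor module standing on the ledge (some may be absent): body 60 (x) x 32 (y) x 30 mm high, with a grey grip tab 28 (x) x 16 (y) mm standing on its middle from 30 to 56 mm height, which leaves a 16 mm shoulder at each end; 0.12 kg or so. Origin: centre of its underside; z up. The same both ways round.
- hopper: grey sheet-metal spacer hopper on four legs, fixed. Origin: on the ledge under the centre of its bin; +x points away from the robot, z up. Bin: open top, 84 x 84 mm inside, 133 to 193 mm high, outer faces 46 mm from the centre; floor = the slide gate. A chute runs down to -x and ends at x -74, 28 mm up, over the pan's place (pan origin at x -132, y 0). Stop plate at x -210, 55 mm high
- gate (a joint): slide gate under the bin: m, 0 = shut, 0.090 = fully drawn, to hopper +y (the robot's left); stays where it is left, about 2 N to move. Half open may hold some spacers back; fully open lets all fall
- gate_knob (a point): centre of the top of the gate's upright black knob: a post 22 mm across, 40 mm tall (foot 125 mm, top 165 mm above the ledge), 100 mm to +y of the bin's centre when shut, 43 mm clear of the bin's wall. It moves with the gate along hopper y
- pan: loose aluminium pan, 0.25 kg, at the foot of the chute, axes as the hopper. Origin: underside below the handle. Floor x -44 to +46 mm, inside width 100 mm (y); side walls 40 mm; end wall at +x 18 mm high; at -x a pouring lip slopes up 19 deg to x -73, 13 mm up. Bridge handle along y over the origin: rubber grip 16 (x) x 44 (y) x 18 mm, centre 81 mm up. Slippery: empties over the lip at 35-50 deg
- kit_box: grey open kit box, fixed: 130 (x) x 140 (y) x 60 mm high, walls 4 mm. Origin: centre of its underside
- spacer1: blue nylon spacer block, 26 x 26 mm, 20 mm high, with a bore, 20 g, starting in the hopper bin on the gate (some may be absent). Origin: centre of its underside; it may end on its side.
- spacer2: blue nylon spacer block, 26 x 26 mm, 20 mm high, with a bore, 20 g, starting in the hopper bin on the gate (some may be absent). Origin: centre of its underside; it may end on its side.
- spacer3: blue nylon spacer block, 26 x 26 mm, 20 mm high, with a bore, 20 g, starting in the hopper bin on the gate (some may be absent). Origin: centre of its underside; it may end on its side.
- spacer4: blue nylon spacer block, 26 x 26 mm, 20 mm high, with a bore, 20 g, starting in the hopper bin on the gate (some may be absent). Origin: centre of its underside; it may end on its side.
- puck: white round digital sensor puck, 44 mm across, 18 mm high; origin: centre of its underside. Not part of the job; loose.
- thermostat_base: black flat thermostat base, 85 x 85 x 16 mm; origin: centre of its underside. Not part of the job; loose.
- immersion_pocket: stainless immersion pocket lying on the ledge, about 145 mm long, 24 mm thick; origin: on the ledge under its middle. Not part of the job; loose.
- elbow: brass pipe elbow, about 58 x 36 x 44 mm; origin: centre of the underside of its upright end. Not part of the job; loose.
- screwdriver: screwdriver lying on the ledge; origin: on the ledge under it. Not part of the job; loose.
Things that resemble listed ones, but are neither listed nor needed, are in the scene too. Leave any red or yellow look-alike of the spacer3 alone.

How it is judged:
By the outcome, as a careful person would: the job done as asked, in the order asked, and still so for the second after the job is handed in, with the robot touching nothing.
Of module1, module2, module3, module4 only 2 to 4 are there at a start; the rules pass over those that are not, and their reading is None.
Of spacer1, spacer2, spacer3, spacer4 only 2 to 4 are there at a start; the rules pass over those that are not, and their reading is None.
At some moment in a run one of module1, module2, module3, module4 may be knocked a few centimetres aside while the robot is not near it.
It also fails if it takes over 210 s, if anything falls off the work surface, if the arm or the gripper's body presses on something with over 40 N, if the wrist force passes 120 N, or if a joint passes its speed limit or range.

### The arm

A 6-joint arm with a two-finger parallel gripper is mounted at the origin on the work surface. World frame = base frame: x ahead of the robot, y to its left, z up, the work surface at z = 0. Lengths are in m, angles in rad, forces in N, time in s.
With the tool pointing down it reaches from about 0.325 to 1 m from the base axis. Payload 5.1 kg.
Tool frame: the origin (TCP) lies midway between the tips of the shut fingers; the grasp point (between the pads) lies 19 mm behind it (manip.pinch_z is the distance from the TCP to the grasp point, in m); z points along the fingers, y is the line along which they close (so a half turn about z gives the same grasp; the last joint's range is limited). The gripper opens to 85 mm and grips with 20 to 120 N. Pads are 22 mm wide; open, the fingers measure 114 mm over their backs; the gripper's body (76 mm by 85 mm) begins 54 mm behind the grasp point. The pads swing forward as they close: fully open they stand 13 mm farther back than shut.
Start: joints at [-1.29, 0.124, 1.65, -0, 1.367, -0.083], TCP at [0.231, -0.607, 0.231] pointing down, gripper open.
Joint ranges: [-2.61, 2.61], [-1.02, 2.33], [0.03, 2.71], [-1.35, 4.49], [0.32, 2.68], [-2.91, 2.91]. Speed limits (rad/s): [2.57, 2.57, 3.14, 3.14, 3.14, 3.14].

### API

Orientations are given as a unit quaternion [x, y, z, w].
In Python, from station import manip gives the robot as it stands.
- The arm moves only by the shell command python3 -m handwheel 'ROWS' [FORCE]. ROWS is JSON, a list that holds one entry, the list of rows, each a list of 7 numbers: the turn, a rotation vector about the tool's x, y, z in rad, then the shift along the tool's x, y, z in mm, then the closure, from 0 (fully open) to 1 (shut). A call has 1 to 10 rows; each row shifts and turns the commanded pose from where the row before left it, along the tool's axes as they then stand; what a row does not reach is not made up. A row lasts 1/8 s, in which the tool goes at most 62.5 mm and 10.7 degrees, less where a joint would pass 70% of its speed; a pose out of reach is approached as far as the arm can. A call with a gripper value outside its range is refused whole. The fingers move at their own pace and stop on an object; FORCE is the grip in N (left out, the last holds). Time passes only in rows, so rows that do not move let the fingers close. It gives the time, the measured TCP pose, the force, the opening and the grip force at its end, in the units of the state.
- manip.state(): the state, without advancing time (a new reading comes with each control period).
- manip.read_camera(name): name is "side" or "top"; returns a dict with "color" (384x512x3 uint8, red, green, blue), "fovy" (degrees; the focal length in pixels is half the picture's height over the tangent of half this angle, whatever the lens; pixels are square), "cx", "cy" (the principal point, pixels), "world_from_camera" (4x4, takes a point from camera to world coordinates). Camera axes: x right, y down, z forward; pixel columns grow to the right and rows downward; lengths in m; the calibration is good to about 2 mm. A picture is of the moment at which its call begins. There is no depth.
- manip.hand_in(): hands the job in; it is judged then, once.
The state is a dict: "time": time; "q": joint angles; "joint_vel": joint speeds; "tau": joint torques, N m; "ee_pos": TCP position; "ee_rot": TCP orientation; "ft_force": force on the tool from outside, world axes, zero at the start; "wrist_torque": the same for the moment, N m; "gripper_width": opening from 0.0 (shut) to 1.0 (fully open); "gripper_force": force on a finger pad.
Only numpy, scipy, OpenCV 4.12 (cv2) and the standard library are available. Lean on these libraries where they do the work, as an engineer would, in place of code of your own. Each camera call takes 0.05 s, during which the arm holds its last target. There are 200 camera calls.

## Working session

There is one attempt and no reset: what is moved stays moved. The work goes in short steps, Python scripts to look and compute and a shell command to move; the robot and the scene stay as the last step left them, time stands still between calls to the robot, and variables do not carry over. Pictures are saved under pics/ and viewed, at most 14 in all, crops included, and the job is handed in when it is done.

```bash
ls; mkdir -p pics; cat > h.py <<'E'
import numpy as np, cv2
from station import manip
def shot(n):
    c=manip.read_camera(n); c['f']=c['color'].shape[0]/2/np.tan(np.radians(c['fovy'])/2); return c
def save(c,name): cv2.imwrite('pics/'+name,cv2.cvtColor(c['color'],cv2.COLOR_RGB2BGR))
def ray(c,u,v):
    T=np.array(c['world_from_camera']); d=T[:3,:3]@np.array([(u-c['cx'])/c['f'],(v-c['cy'])/c['f'],1]); return T[:3,3],d
def onz(c,u,v,z):
    o,d=ray(c,u,v); return o+d*(z-o[2])/d[2]
def proj(c,p):
    T=np.array(c['world_from_camera']); q=T[:3,:3].T@(np.array(p)-T[:3,3]); return np.array([c['f']*q[0]/q[2]+c['cx'],c['f']*q[1]/q[2]+c['cy']])
def tri(c1,p1,c2,p2):
    o1,d1=ray(c1,*p1);o2,d2=ray(c2,*p2)
    t=np.linalg.lstsq(np.stack([d1,-d2],1),o2-o1,rcond=None)[0]
    a,b=o1+d1*t[0],o2+d2*t[1]; return (a+b)/2,np.linalg.norm(a-b)
E
python3 - <<'E'
from h import *
for n in('top','side'):
    c=shot(n); save(c,n+'0.png'); print(n,c['f'],c['cx'],c['cy']); print(np.round(c['world_from_camera'],3))
s=manip.state(); print(s['time'],s['ee_pos'],s['ee_rot'],s['gripper_width'],manip.pinch_z)
E
```

```text
pics
top 489.3359559054954 251.6167920212912 193.24799308708532
[[ 0.024 -0.983  0.183  0.277]
 [-1.    -0.027 -0.013  0.049]
 [ 0.017 -0.183 -0.983  1.541]
 [ 0.     0.     0.     1.   ]]
side 352.99453875556685 256.4035399967027 195.40360058490572
[[ 0.998 -0.05   0.043  0.485]
 [-0.066 -0.679  0.731 -0.674]
 [-0.007 -0.732 -0.681  0.786]
 [ 0.     0.     0.     1.   ]]
0.1 [ 0.23111289 -0.60693779  0.23017649] [ 9.83502118e-01  1.80894175e-01 -1.00699287e-04 -9.33649029e-04] 0.9997372241641191 0.0187
```

View pics/top0.png

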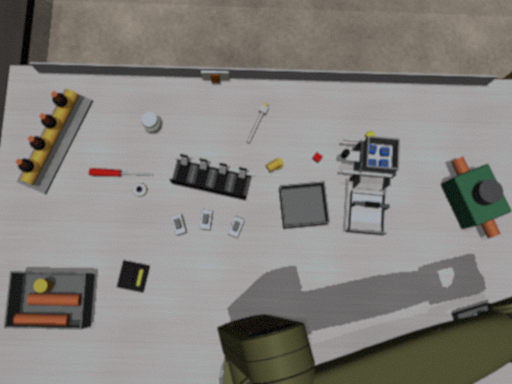

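View pics/side0.png

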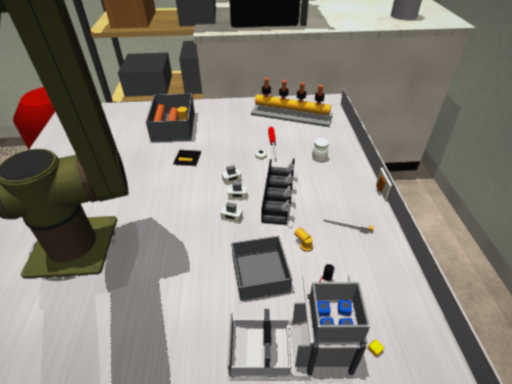

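The top view shows three modules at (179,224), (206,219) and (236,226). The rack is at (211,178), the kit box at (303,205), the pan at (366,208), the hopper at (380,155) with four blue spacers, and the knob at (345,155). The red block (318,157) and yellow block (370,134) are look-alikes to leave alone. Next I'll enlarge crops of both views and measure.

```bash
python3 - <<'E'
from h import *
c=shot('top');s=shot('side')
def crop(c,x0,y0,x1,y1,k,n):
    im=cv2.resize(c['color'][y0:y1,x0:x1],None,fx=k,fy=k,interpolation=cv2.INTER_CUBIC); cv2.imwrite('pics/'+n,cv2.cvtColor(im,cv2.COLOR_RGB2BGR))
crop(c,160,120,410,245,3.2,'topc.png'); crop(s,210,150,390,384,2.5,'sidec.png')
# white modules masks
for n,c_,roi in(('top',c,(165,205,250,240)),('side',s,(215,160,250,222))):
    x0,y0,x1,y1=roi; im=c_['color'][y0:y1,x0:x1]; g=im.min(2)
    print(n,np.percentile(g,[10,50,80,90,97]))
    m=(g>205).astype(np.uint8)
    k,l,st,ce=cv2.connectedComponentsWithStats(m)
    for i in range(1,k):
        if st[i,4]>15:print(st[i],ce[i]+[x0,y0])
E
```

```text
top [132. 160. 163. 165. 166.]
side [ 83.9 206.  213.  214.  225. ]
[  0   0  35  62 868] [225.86751152 192.72926267]
[ 21   0  14  35 232] [244.74568966 176.4137931 ]
```

View pics/topc.png

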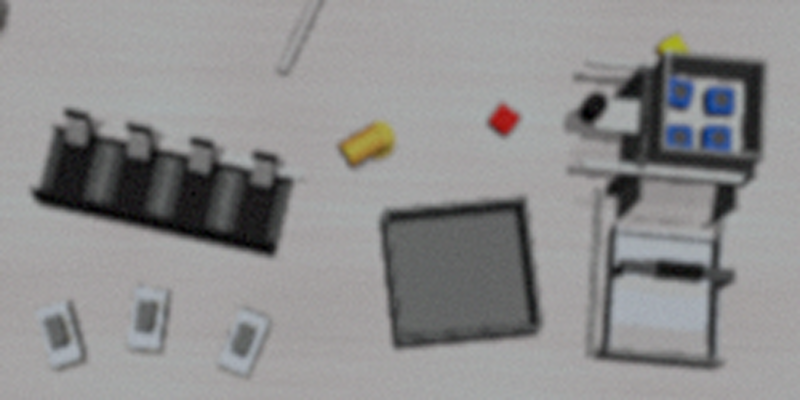

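View pics/sidec.png

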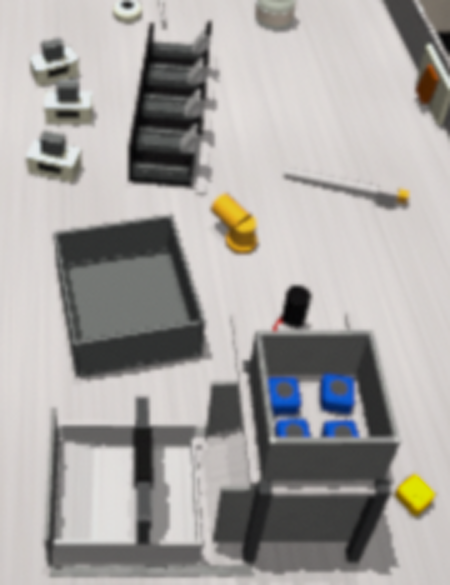

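The crops confirm three white modules with grey tabs, at top crop (57,331), (148,317) and (243,341). The round puck is not one of them. There are four blue spacers in the bin and an empty pan under the chute, with its black grip at crop (682,270) and the knob at (598,100). I'll now measure these by masks and triangulation.

```bash
python3 - <<'E'
from h import *
c=shot('top');s=shot('side')
T=lambda x,y:(x/3.2+160-.35,y/3.2+120-.35)
S=lambda x,y:(x/2.5+210-.3,y/2.5+150-.3)
pts={'tabA':((57,331),(52,43)),'tabB':((148,317),(68,86)),'tabC':((243,341),(53,136)),'knob':((598,100),(298,292)),
'kbFL':((382,212),(170,219)),'kbFR':((523,200),(203,322)),'kbNR':((539,328),(78,347)),'kbNL':((397,346),(56,234)),
'binFL':((668,57),(370,333)),'binFR':((763,63),(395,440)),'binNR':((750,163),(263,440)),'binNL':((640,155),(255,335)),
'rackNL':((37,195),(152,25)),'rackNR':((272,252),(131,180)),'L4':((78,120),(210,25)),'L1':((265,160),(205,150)),'panNR':((715,362),(52,548)),'panNL':((597,352),(54,412))}
for k,(a,b) in pts.items():
    p,e=tri(c,T(*a),s,S(*b)); print(k,np.round(p*1e3),'gap',round(e*1e3,1))
# masks in top
def comp(c,name,roi,fn,z,amin=12):
    x0,y0,x1,y1=roi; im=cv2.resize(c['color'][y0:y1,x0:x1],None,fx=4,fy=4,interpolation=cv2.INTER_CUBIC).astype(int)
    m=fn(im).astype(np.uint8); k,l,st,ce=cv2.connectedComponentsWithStats(m)
    for i in range(1,k):
        if st[i,4]<amin*16: continue
        cn=max(cv2.findContours((l==i).astype(np.uint8),cv2.RETR_EXTERNAL,cv2.CHAIN_APPROX_NONE)[0],key=len)
        q=cv2.boxPoints(cv2.minAreaRect(cn))/4+[x0-.4,y0-.4]; w=np.array([onz(c,*a,z)[:2] for a in q])*1e3
        ctr=onz(c,*((np.array(ce[i])/4+[x0-.4,y0-.4])),z)*1e3
        e=w[1]-w[0],w[2]-w[1]; L=max(e,key=np.linalg.norm)
        print(name,'ctr',ctr.round(1)[:2],'boxc',w.mean(0).round(1),'sz',[round(np.linalg.norm(v)) for v in e],'ang',round(np.degrees(np.arctan2(L[1],L[0])),1),'area',st[i,4]/16)
M=(165,205,250,245)
comp(c,'tab',M,lambda i:i.max(2)<125,.056)
comp(c,'white',M,lambda i:(i.min(2)>172),.03)
im=c['color'][205:245,165:250]; print(im[15:20,8:20].max(2))
comp(c,'grip',(350,195,395,215),lambda i:i.max(2)<45,.09)
comp(c,'knob',(338,140,355,165),lambda i:i.max(2)<50,.165)
comp(c,'box',(275,175,335,235),lambda i:i.max(2)<125,.06,100)
comp(c,'rack',(165,145,255,205),lambda i:i.max(2)<125,.06,100)
comp(c,'spacers',(360,135,400,175),lambda i:i[...,2]-i[...,0]>40,.15)
E
```

```text
tabA [455. 253.  58.] gap 0.7
tabB [472. 167.  55.] gap 2.3
tabC [452.  76.  57.] gap 3.2
knob [ 664. -242.  169.] gap 3.5
kbFL [579. -55.  51.] gap 2.2
kbFR [ 595. -192.   57.] gap 0.1
kbNR [ 472. -207.   51.] gap 2.3
kbNL [452. -71.  54.] gap 5.0
binFL [ 702. -301.  193.] gap 1.8
binFR [ 698. -387.  191.] gap 1.3
binNR [ 607. -375.  181.] gap 2.1
binNL [ 617. -280.  167.] gap 2.8
rackNL [588. 279.  60.] gap 4.1
rackNR [545.  50.   2.] gap 2.5
L4 [659. 240.  85.] gap 6.8
L1 [633.  60.  37.] gap 1.0
panNR [ 445. -382.   31.] gap 0.4
panNL [ 450. -266.   39.] gap 1.8
tab ctr [469.8 150.7] boxc [470.8 150.6] sz [41, 5] ang -5.3 area 16.75
tab ctr [472.  168.3] boxc [471.9 168.2] sz [30, 18] ang -3.5 area 51.6875
tab ctr [449.8 234.5] boxc [450.3 234.4] sz [64, 24] ang -5.7 area 40.4375
tab ctr [455.1 252.3] boxc [455.2 252.1] sz [18, 30] ang -159.9 area 54.9375
tab ctr [451.8  75.7] boxc [451.8  75.8] sz [29, 16] ang -21.0 area 45.9375
[[149 118 103 100  95  97  98 131 142 117  95 122]
 [148 121 100  99  96  92  84 115 142 129  96 112]
 [158 135 110 101  98  91  82 106 141 143 107 107]
 [162 144 112 100 102  97  90  96 138 145 116 102]
 [162 146 121 103 102 100  98  90 121 140 130  97]]
grip ctr [ 523.9 -333.5] boxc [ 523.9 -334. ] sz [11, 43] ang -93.3 area 46.4375
knob ctr [ 658.8 -237.1] boxc [ 659.1 -237.3] sz [27, 15] ang -37.6 area 39.1875
box ctr [ 521.1 -130. ] boxc [ 521.9 -130.6] sz [149, 138] ang -82.7 area 2056.1875
rack ctr [598.3 156. ] boxc [603.8 157.8] sz [102, 249] ang -101.4 area 2210.5625
spacers ctr [ 680.4 -321.7] boxc [ 680.7 -321.7] sz [27, 24] ang -12.0 area 55.0
spacers ctr [ 673.8 -358.5] boxc [ 674.5 -358.5] sz [26, 26] ang -88.3 area 62.9375
spacers ctr [ 639.8 -320.5] boxc [ 638.8 -320.3] sz [24, 22] ang -88.4 area 43.3125
spacers ctr [ 638.2 -355.3] boxc [ 638.3 -355.3] sz [26, 25] ang -88.4 area 58.5
```

```bash
python3 - <<'E'
from h import *
c=shot('top');s=shot('side')
a=cv2.resize(c['color'][148:204,166:256],None,fx=8,fy=8,interpolation=cv2.INTER_CUBIC)
b=cv2.resize(s['color'][154:230,256:306],None,fx=7,fy=7,interpolation=cv2.INTER_CUBIC)
for n,i in(('ra.png',a),('rb.png',b)):
    i=cv2.convertScaleAbs(i,alpha=1.6,beta=10); cv2.imwrite('pics/'+n,cv2.cvtColor(i,cv2.COLOR_RGB2BGR))
E
```

```text
(no output)
```

View pics/ra.png

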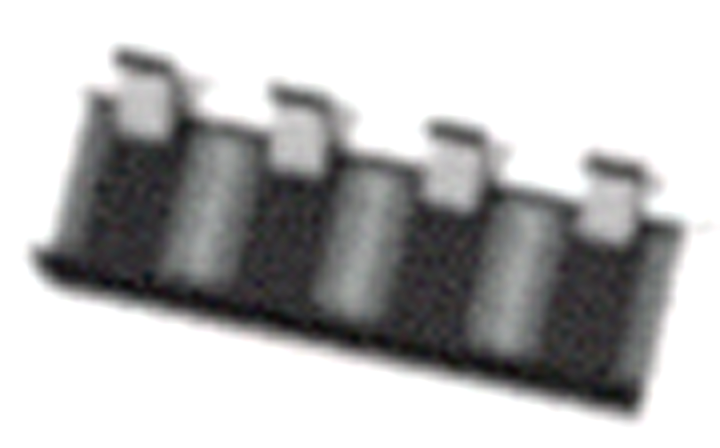

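View pics/rb.png

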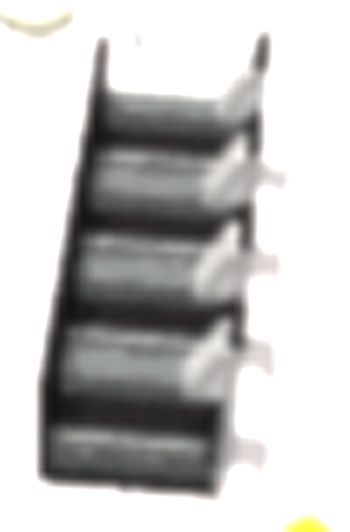

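The rack crops show four latch noses at (142,137), (298,175), (452,208) and (609,243) in the ×8 top crop, with slot 4 on the left. The near wall's lower edge runs from (50,285) to (630,412).

```bash
python3 - <<'E'
from h import *
c=shot('top');s=shot('side')
T=lambda x,y:(x/8+166-.44,y/8+148-.44); S=lambda x,y:(x/7+256-.43,y/7+154-.43)
P=[onz(c,*T(*p),.045)*1e3 for p in((142,137),(298,175),(452,208),(609,243))]
P=np.array(P)[:,:2]; print(P.round(1),np.linalg.norm(np.diff(P,axis=0),axis=1))
d=P[0]-P[3]; y=d/np.linalg.norm(d); x=np.array([y[1],-y[0]]); yaw=np.degrees(np.arctan2(x[1],x[0])); O=P.mean(0)-22*x; print('yaw',yaw,'O',O)
for n,p,z in(('nearbotL',(52,285),0),('nearbotR',(632,412),0),('neartopL',(33,255),.06),('neartopR',(640,385),.06),('farL',(90,92),.028),('farR',(685,222),.028),('d34b',(200,275),.03),('d34t',(230,128),.03),('d23b',(350,312),.03),('d23t',(380,165),.03),('d12b',(500,345),.03),('d12t',(532,200),.03)):
    w=onz(c,*T(*p),z)[:2]*1e3-O; print(n,round(w@x,1),round(w@y,1))
print('side')
for n,p,z in(('nearR bot',(42,475),0),('nearR top',(42,382),.06),('nearL top',(103,42),.06),('farR bot',(216,493),0),('far R top',(220,400),.028)):
    w=onz(s,*S(*p),z)[:2]*1e3-O; print(n,round(w@x,1),round(w@y,1))
for i in(93,31,-31,-93): print(np.round(O+y*i,1))
# check against 3d predictions: home module tab top
E
```

```text
[[641.3 245.7]
 [627.7 184. ]
 [616.2 123.3]
 [603.9  61.6]] [63.14208614 61.76982528 62.97976323]
yaw -11.484357590390752 O [600.72913467 158.0148258 ]
nearbotL -35.4 121.9
nearbotR -33.3 -116.1
neartopL -35.7 120.6
neartopR -32.6 -118.9
farL 39.1 121.6
farR 41.0 -120.4
d34b -23.4 60.7
d34t 36.9 63.7
d23b -24.5 -0.3
d23t 35.8 2.3
d12b -24.1 -60.7
d12t 35.6 -59.5
side
nearR bot -35.8 -114.2
nearR top -35.6 -117.3
nearL top -35.0 117.3
farR bot 39.6 -115.1
far R top 37.8 -86.7
[619.2 249.2]
[606.9 188.4]
[594.6 127.6]
[582.2  66.9]
```

```bash
cat > go.py <<'E'
# usage: go.py yaw(deg) tilt(deg, +: tool z swings toward +x-ish, about tool x) then x y z waypoints (mm, TCP). Prints turn and shifts (tool axes after the turn)
import sys,numpy as np
from scipy.spatial.transform import Rotation as R
from station import manip
a=[float(v) for v in sys.argv[1:]]; s=manip.state()
r0=R.from_quat(s['ee_rot']); y=np.radians(a[0])
r1=R.from_matrix([[np.cos(y),np.sin(y),0],[np.sin(y),-np.cos(y),0],[0,0,-1]])*R.from_rotvec([np.radians(a[1]),0,0])
rv=(r0.inv()*r1).as_rotvec(); p=np.array(s['ee_pos'])*1e3
print('t',round(s['time'],2),'pos',p.round(1),'F',np.round(s['ft_force'],1),'w',round(s['gripper_width'],3),'gf',np.round(s['gripper_force'],1))
print('turn',rv.round(4),'rows>=',round(np.linalg.norm(rv)/.186,1))
for q in np.reshape(a[2:],(-1,3)):
    d=r1.inv().apply(q-p); print('to',q,'shift',d.round(1),'rows>=',round(np.linalg.norm(d)/62.5,1)); p=q
E
python3 go.py 87 0  231 -607 300  659 -240 300 659 -240 200
```

```text
t 0.5 pos [ 231.3 -607.4  231.3] F [ 0.8  0.1 -0.2] w 1.002 gf 0.0
turn [-1.0000e-04 -0.0000e+00 -1.1546e+00] rows>= 6.2
to [ 231. -607.  300.] shift [  0.4  -0.3 -68.7] rows>= 1.1
to [ 659. -240.  300.] shift [388.9 408.2   0. ] rows>= 9.0
to [ 659. -240.  200.] shift [  0.   0. 100.] rows>= 1.6
```

```bash
python3 -m handwheel '[[[0,0,-0.165,0,0,-10,0],[0,0,-0.165,0,0,-10,0],[0,0,-0.165,0,0,-10,0],[0,0,-0.165,0,0,-10,0],[0,0,-0.165,0,0,-10,0],[0,0,-0.165,0,0,-10,0],[0,0,-0.165,0,0,-10,0.4]]]' 40
python3 -m handwheel '[[[0,0,0,38.9,40.8,0,0.4],[0,0,0,38.9,40.8,0,0.4],[0,0,0,38.9,40.8,0,0.4],[0,0,0,38.9,40.8,0,0.4],[0,0,0,38.9,40.8,0,0.4],[0,0,0,38.9,40.8,0,0.4],[0,0,0,38.9,40.8,0,0.4],[0,0,0,38.9,40.8,0,0.4],[0,0,0,38.9,40.8,0,0.4],[0,0,0,38.9,40.8,0,0.4]]]'
python3 -m handwheel '[[[0,0,0,0,0,0,0.4],[0,0,0,0,0,0,0.4]]]'
python3 go.py 87 0 659 -240 180 659 -240 137
```

```text
time: 1.38
ee_pos: [0.2312, -0.6075, 0.3017]
ee_rot: [0.723, 0.69, -0.0, 0.0]
ft_force: [-0.4, 0.2, 0.8]
gripper_width: 0.816
gripper_force: 0.0
time: 2.62
ee_pos: [0.6602, -0.2388, 0.3014]
ee_rot: [0.725, 0.689, -0.0, 0.0]
ft_force: [0.6, -0.8, 1.1]
gripper_width: 0.599
gripper_force: 0.0
time: 2.88
ee_pos: [0.6588, -0.2401, 0.3011]
ee_rot: [0.725, 0.689, -0.0, -0.0]
ft_force: [-0.3, -0.5, 0.3]
gripper_width: 0.597
gripper_force: 0.0
t 2.88 pos [ 658.8 -240.1  301.1] F [-0.3 -0.5  0.3] w 0.597 gf 0.0
turn [-0.0006  0.0002  0.0008] rows>= 0.0
to [ 659. -240.  180.] shift [1.000e-01 2.000e-01 1.211e+02] rows>= 1.9
to [ 659. -240.  137.] shift [ 0.  0. 43.] rows>= 0.7
```

```bash
python3 -m handwheel '[[[0,0,0,0,0,40,0.4],[0,0,0,0,0,40,0.4],[0,0,0,0,0,41,0.4],[0,0,0,0,0,14,0.4],[0,0,0,0,0,14,0.4],[0,0,0,0,0,14,0.4],[0,0,0,0,0,0,0.4]]]' 40
python3 -m handwheel '[[[0,0,0,0,0,0,0.7],[0,0,0,0,0,0,0.7],[0,0,0,0,0,0,0.9],[0,0,0,0,0,0,1],[0,0,0,0,0,0,1],[0,0,0,0,0,0,1],[0,0,0,0,0,0,1]]]' 40
python3 go.py 87 0
```

```text
time: 3.75
ee_pos: [0.6586, -0.2402, 0.1377]
ee_rot: [0.725, 0.688, -0.0, -0.0]
ft_force: [0.3, -0.9, -0.4]
gripper_width: 0.602
gripper_force: 0.0
time: 4.62
ee_pos: [0.6636, -0.2406, 0.1406]
ee_rot: [0.725, 0.689, 0.004, 0.005]
ft_force: [14.5, -2.6, -5.0]
gripper_width: 0.246
gripper_force: 39.8
t 4.62 pos [ 663.6 -240.6  140.6] F [14.5 -2.6 -5. ] w 0.246 gf 39.8
turn [0.0126 0.0021 0.0006] rows>= 0.1
```

```bash
python3 -m handwheel '[[[0,0,0,0,3,0,1],[0,0,0,0,2,0,1],[0,0,0,10,0,0,1],[0,0,0,15,0,0,1],[0,0,0,15,0,0,1],[0,0,0,15,0,0,1],[0,0,0,15,0,0,1],[0,0,0,12,0,0,1],[0,0,0,8,0,0,1],[0,0,0,4,0,0,1]]]'
python3 -m handwheel '[[[0,0,0,0,0,0,1],[0,0,0,0,0,0,1],[0,0,0,0,0,0,1],[0,0,0,0,0,0,1]]]'
python3 - <<'E'
from h import *
c=shot('top');s=shot('side')
a=cv2.resize(c['color'][130:245,330:410],None,fx=4,fy=4,interpolation=cv2.INTER_CUBIC)
b=cv2.resize(s['color'][250:384,210:390],None,fx=2.6,fy=2.6,interpolation=cv2.INTER_CUBIC)
h=max(a.shape[0],b.shape[0]);o=np.zeros((h,a.shape[1]+b.shape[1],3),np.uint8);o[:a.shape[0],:a.shape[1]]=a;o[:b.shape[0],a.shape[1]:]=b
cv2.imwrite('pics/open.png',o[...,::-1])
E
```

```text
time: 5.88
ee_pos: [0.6697, -0.1506, 0.1404]
ee_rot: [0.725, 0.689, -0.002, 0.005]
ft_force: [0.9, -19.7, 2.7]
gripper_width: 0.243
gripper_force: 40.3
time: 6.38
ee_pos: [0.6696, -0.1507, 0.1404]
ee_rot: [0.725, 0.688, -0.002, 0.004]
ft_force: [-1.2, -12.2, 4.5]
gripper_width: 0.239
gripper_force: 40.4
```

View pics/open.png

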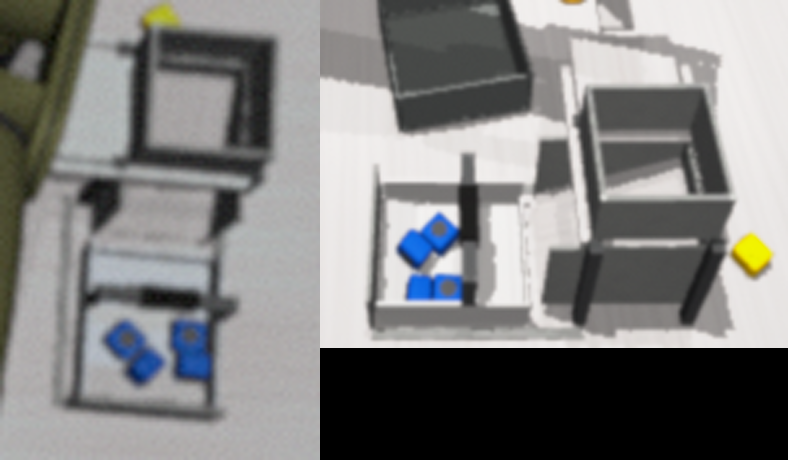

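The bin is empty and all four blue spacers lie in the pan, at left crop (125,340), (145,367), (190,335) and (195,363). Now I'll shut the gate.

```bash
python3 -m handwheel '[[[0,0,0,-10,0,0,1],[0,0,0,-15,0,0,1],[0,0,0,-15,0,0,1],[0,0,0,-15,0,0,1],[0,0,0,-15,0,0,1],[0,0,0,-12,0,0,1],[0,0,0,-8,0,0,1],[0,0,0,-6,0,0,1],[0,0,0,0,0,0,1],[0,0,0,0,0,0,1]]]'
python3 go.py 87 0
```

```text
time: 7.72
ee_pos: [0.6639, -0.2406, 0.1403]
ee_rot: [0.725, 0.689, 0.001, -0.001]
ft_force: [-4.6, 5.9, 9.2]
gripper_width: 0.244
gripper_force: 40.9
t 7.72 pos [ 663.9 -240.6  140.3] F [-4.6  5.9  9.2] w 0.244 gf 40.9
turn [-0.0004 -0.0029  0.0006] rows>= 0.0
```

```bash
python3 -m handwheel '[[[0,0,0,-2,0,0,1],[0,0,0,-1,0,0,1],[0,0,0,0,0,0,1],[0,0,0,0,0,0,1]]]'
python3 -m handwheel '[[[0,0,0,3,0,0,0.3],[0,0,0,0,0,0,0.3],[0,0,0,0,0,0,0.3],[0,0,0,0,0,0,0.3],[0,0,0,0,0,-30,0.3],[0,0,0,0,0,-40,0.3],[0,0,0,0,0,-40,0.4]]]'
python3 - <<'E'
from h import *
c=shot('top');s=shot('side')
for n,k,roi in(('t',c,(350,190,395,220)),('s',s,(255,300,290,384))):
    x0,y0,x1,y1=roi; im=cv2.resize(k['color'][y0:y1,x0:x1],None,fx=4,fy=4,interpolation=cv2.INTER_CUBIC)
    m=(im.max(2)<45).astype(np.uint8); K,l,st,ce=cv2.connectedComponentsWithStats(m)
    for i in range(1,K):
        if st[i,4]>150: print(n,(st[i]/4).round(1)+[x0,y0,0,0,0],(ce[i]/4+[x0-.4,y0-.4]).round(1))
for z in(72,81,90): print(z,[proj(s,(.525+a,-.333+b,z/1e3)).round(1) for a in(-.008,.008) for b in(-.022,.022)],proj(c,(.525,-.333,z/1e3)).round(1))
for z in(165,125):print('knob',proj(c,(.664,-.2406,z/1e3)))
E
python3 go.py 86.4 0 525 -333 250 525 -333 130 525 -333 64
```

```text
time: 8.22
ee_pos: [0.6639, -0.2406, 0.1403]
ee_rot: [0.725, 0.689, 0.002, -0.003]
ft_force: [-4.8, 14.0, 11.2]
gripper_width: 0.244
gripper_force: 41.1
time: 9.1
ee_pos: [0.6636, -0.2427, 0.249]
ee_rot: [0.725, 0.688, -0.0, -0.0]
ft_force: [0.7, 0.5, 0.3]
gripper_width: 0.6
gripper_force: 0.0
t [371.2 203.    8.2   3.8  95. ] [374.8 204.5]
s [264.  321.8   6.2  20.5 430.2] [266.7 331.5]
72 [array([264.3, 344.6]), array([262.6, 324.2]), array([272.1, 344.1]), array([270.1, 323.7])] [370.2 204.8]
81 [array([264.4, 342.7]), array([262.6, 322.2]), array([272.2, 342.1]), array([270.2, 321.7])] [370.9 204.3]
90 [array([264.4, 340.6]), array([262.7, 320.1]), array([272.3, 340.1]), array([270.3, 319.6])] [371.7 203.9]
knob [345.75828539 151.81692836]
knob [343.0018486  155.37026024]
t 9.2 pos [ 666.2 -243.9  255.5] F [ 0.6 -0.5  0.7] w 0.599 gf 0.0
turn [0.0103 0.004  0.0105] rows>= 0.1
to [ 525. -333.  250.] shift [ -97.8 -135.4    5.5] rows>= 2.7
to [ 525. -333.  130.] shift [  0.   0. 120.] rows>= 1.9
to [ 525. -333.   64.] shift [ 0.  0. 66.] rows>= 1.1
```

```bash
python3 -m handwheel '[[[0,0,0.01,-24.5,-33.9,0,0.4],[0,0,0,-24.5,-33.9,0,0.4],[0,0,0,-24.5,-33.9,0,0.4],[0,0,0,-24.5,-33.9,0,0.4],[0,0,0,0,0,0,0.4],[0,0,0,0,0,0,0.4]]]'
python3 go.py 86.4 0 525 -333 130 525 -333 64
```

```text
time: 9.95
ee_pos: [0.5227, -0.3321, 0.2478]
ee_rot: [0.729, 0.685, 0.0, -0.0]
ft_force: [1.2, -0.0, 0.1]
gripper_width: 0.597
gripper_force: 0.0
t 9.95 pos [ 522.7 -332.1  247.8] F [ 1.2 -0.   0.1] w 0.597 gf 0.0
turn [-0.0002 -0.0006  0.0004] rows>= 0.0
to [ 525. -333.  130.] shift [ -0.8   2.3 117.8] rows>= 1.9
to [ 525. -333.   64.] shift [ 0.  0. 66.] rows>= 1.1
```

```bash
python3 -m handwheel '[[[0,0,0,0,2,39,0.4],[0,0,0,0,0,39,0.4],[0,0,0,0,0,39,0.4],[0,0,0,0,0,22,0.4],[0,0,0,0,0,22,0.4],[0,0,0,0,0,22,0.4],[0,0,0,0,0,0,0.4]]]' 60
python3 -m handwheel '[[[0,0,0,0,0,0,0.6],[0,0,0,0,0,0,0.7],[0,0,0,0,0,0,0.8],[0,0,0,0,0,0,0.9],[0,0,0,0,0,0,1],[0,0,0,0,0,0,1],[0,0,0,0,0,0,1]]]' 60
python3 go.py 86.4 0
```

```text
time: 10.82
ee_pos: [0.5237, -0.3315, 0.0632]
ee_rot: [0.729, 0.685, -0.0, -0.002]
ft_force: [-0.1, -0.8, -0.6]
gripper_width: 0.601
gripper_force: 0.0
time: 11.7
ee_pos: [0.5253, -0.3329, 0.0666]
ee_rot: [0.729, 0.685, 0.0, 0.001]
ft_force: [-1.1, 0.3, 5.2]
gripper_width: 0.176
gripper_force: 61.7
t 11.7 pos [ 525.3 -332.9   66.6] F [-1.1  0.3  5.2] w 0.176 gf 61.7
turn [0.0015 0.0011 0.0009] rows>= 0.0
```

```bash
python3 -m handwheel '[[[0,0,0,0,-1,-6,1],[0,0,0,0,-1,-14,1],[0,0,0,0,0,-20,1],[0,0,0,0,0,-25,1],[0,0,0,0,0,-25,1],[0,0,0,0,0,-20,1],[0,0,0,0,0,-12,1],[0,0,0,0,0,0,1],[0,0,0,0,0,0,1]]]' 80
python3 go.py 97 0 525 -140 188 565 -127 166
```

```text
time: 12.82
ee_pos: [0.5221, -0.3318, 0.1861]
ee_rot: [0.729, 0.685, -0.0, -0.001]
ft_force: [0.5, -0.5, -3.6]
gripper_width: 0.171
gripper_force: 78.2
t 12.82 pos [ 522.1 -331.8  186.1] F [ 0.5 -0.5 -3.6] w 0.171 gf 78.2
turn [-0.0016 -0.0013 -0.1842] rows>= 1.0
to [ 525. -140.  188.] shift [190.   26.3  -1.9] rows>= 3.1
to [ 565. -127.  166.] shift [ 8.  41.3 22. ] rows>= 0.8
```

```bash
python3 -m handwheel '[[[0,0,-0.06,10,0,0,1],[0,0,-0.06,20,0,0,1],[0,0,-0.064,25,4,0,1],[0,0,0,30,5,0,1],[0,0,0,30,5,0,1],[0,0,0,30,5,0,1],[0,0,0,25,4,0,1],[0,0,0,15,3,0,1],[0,0,0,7,0,0,1],[0,0,0,0,0,0,1]]]'
python3 go.py 97 0 565 -127 166
python3 - <<'E'
from h import *
c=shot('top');s=shot('side')
a=cv2.resize(c['color'][150:250,260:400],None,fx=2.8,fy=2.8,interpolation=cv2.INTER_CUBIC)
b=cv2.resize(s['color'][180:384,200:340],None,fx=2.8,fy=2.8,interpolation=cv2.INTER_CUBIC)
o=np.zeros((b.shape[0],a.shape[1]+b.shape[1],3),np.uint8);o[:a.shape[0],:a.shape[1]]=a;o[:,a.shape[1]:]=b
cv2.imwrite('pics/over.png',o[...,::-1])
E
```

```text
time: 14.08
ee_pos: [0.5309, -0.1382, 0.1873]
ee_rot: [0.662, 0.749, -0.0, 0.0]
ft_force: [-0.1, -0.5, -3.4]
gripper_width: 0.172
gripper_force: 78.2
t 14.07 pos [ 530.9 -138.2  187.3] F [-0.1 -0.5 -3.4] w 0.172 gf 78.2
turn [-0.0001  0.0003  0.0007] rows>= 0.0
to [ 565. -127.  166.] shift [ 6.9 35.2 21.3] rows>= 0.7
```

View pics/over.png

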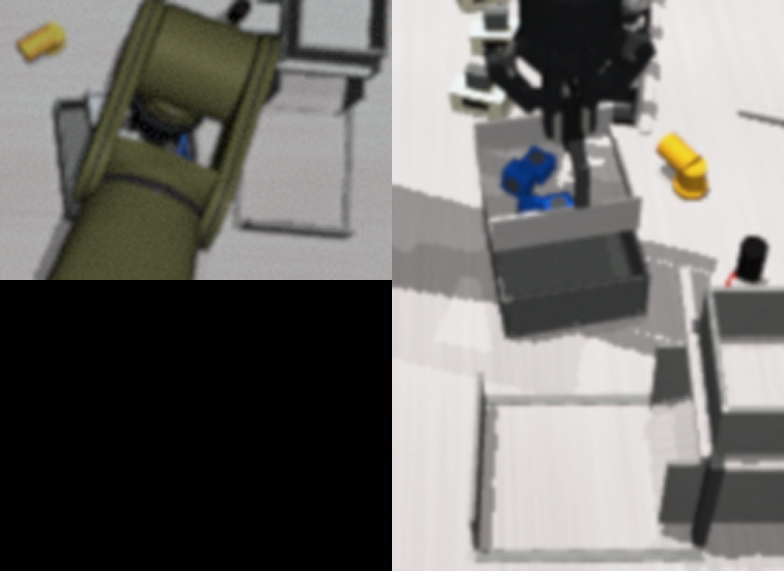

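The pan is held level above the kit box with the blue spacers at right crop (530,170) and (550,200). Its place has side guides and a stop plate. Now I'll tip it.

```bash
python3 -m handwheel '[[[0,0,0,3,17,10,1],[0,0,0,4,18,11,1],[0,0,0,0,0,0,1],[-0.1,0,0,0,0,0,1],[-0.1,0,0,0,0,0,1],[-0.1,0,0,0,0,0,1],[-0.1,0,0,0,0,0,1],[-0.1,0,0,0,0,0,1],[-0.08,0,0,0,0,0,1],[-0.08,0,0,0,0,0,1]]]'
python3 go.py 97 -38
python3 -m handwheel '[[[-0.06,0,0,0,0,0,1],[-0.06,0,0,0,0,0,1],[-0.06,0,0,0,0,0,1],[0,0,0,0,0,0,1],[0,0,0,0,0,0,1],[0,0,0,0,0,0,1],[0,0,0,0,0,0,1],[0,0,0,0,0,0,1]]]'
python3 go.py 97 -48 565 -127 166
python3 - <<'E'
from h import *
c=shot('top');s=shot('side')
b=cv2.resize(s['color'][150:330,180:340],None,fx=3,fy=3,interpolation=cv2.INTER_CUBIC)
cv2.imwrite('pics/tip.png',b[...,::-1])
E
```

```text
time: 15.42
ee_pos: [0.5641, -0.1278, 0.1667]
ee_rot: [0.627, 0.708, 0.243, 0.216]
ft_force: [0.5, 0.6, -3.1]
gripper_width: 0.168
gripper_force: 78.8
t 15.43 pos [ 564.1 -127.8  166.7] F [ 0.5  0.6 -3.1] w 0.168 gf 78.8
turn [-0.0013  0.001   0.0006] rows>= 0.0
time: 16.42
ee_pos: [0.565, -0.1271, 0.1665]
ee_rot: [0.605, 0.684, 0.305, 0.27]
ft_force: [0.3, -0.9, -2.0]
gripper_width: 0.168
gripper_force: 78.8
t 16.43 pos [ 565.  -127.1  166.5] F [ 0.3 -0.9 -2. ] w 0.168 gf 78.8
turn [ 0.0022 -0.      0.0002] rows>= 0.0
to [ 565. -127.  166.] shift [ 0.1 -0.4  0.3] rows>= 0.0
```

View pics/tip.png

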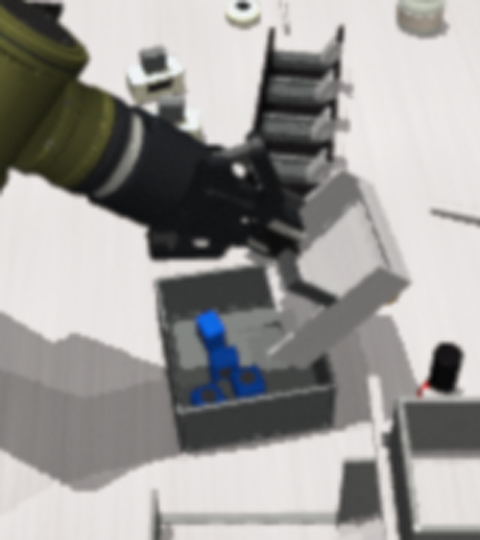

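All four spacers are in the kit box, at crop (210,325), (222,355), (207,395) and (247,380), and the pan is empty. I'll level it and take it back.

```bash
python3 -m handwheel '[[[0.12,0,0,0,0,0,1],[0.12,0,0,0,0,0,1],[0.12,0,0,0,0,0,1],[0.12,0,0,0,0,0,1],[0.12,0,0,0,0,0,1],[0.12,0,0,0,0,0,1],[0.12,0,0,0,0,0,1],[0,0,0,0,-20,-12,1],[0,0,0,0,-20,-12,1],[0,0,0,0,0,0,1]]]'
python3 go.py 86.4 0 524 -140 188 524.5 -332.5 188 524.5 -332.5 68
```

```text
time: 17.77
ee_pos: [0.5256, -0.1322, 0.1914]
ee_rot: [0.663, 0.749, 0.001, 0.001]
ft_force: [0.7, 0.1, -2.0]
gripper_width: 0.17
gripper_force: 79.0
t 17.77 pos [ 525.6 -132.2  191.4] F [ 0.7  0.1 -2. ] w 0.17 gf 79.0
turn [0.0027 0.0003 0.1841] rows>= 1.0
to [ 524. -140.  188.] shift [-7.9 -1.1  3.4] rows>= 0.1
to [ 524.5 -332.5  188. ] shift [-192.1   12.6    0. ] rows>= 3.1
to [ 524.5 -332.5   68. ] shift [  0.   0. 120.] rows>= 1.9
```

```bash
python3 -m handwheel '[[[0,0,0.06,-10,0,0,1],[0,0,0.06,-20,0,0,1],[0,0,0.064,-30,0,0,1],[0,0,0,-35,3,0,1],[0,0,0,-35,3,0,1],[0,0,0,-35,3,0,1],[0,0,0,-25,2,0,1],[0,0,0,-10,1,0,1],[0,0,0,0,0,0,1],[0,0,0,0,0,0,1]]]'
python3 go.py 86.4 0 524.5 -332.5 188 524.5 -332.5 68
python3 - <<'E'
from h import *
s=shot('side');c=shot('top')
b=cv2.resize(s['color'][200:384,180:360],None,fx=3,fy=3,interpolation=cv2.INTER_CUBIC)
cv2.imwrite('pics/ret.png',b[...,::-1])
E
```

```text
time: 19.02
ee_pos: [0.5311, -0.3315, 0.1902]
ee_rot: [0.728, 0.685, 0.0, -0.0]
ft_force: [-0.7, -0.0, -2.4]
gripper_width: 0.165
gripper_force: 79.0
t 19.02 pos [ 531.1 -331.5  190.2] F [-0.7 -0.  -2.4] w 0.165 gf 79.0
turn [-0.0002 -0.0007  0.0016] rows>= 0.0
to [ 524.5 -332.5  188. ] shift [-1.4 -6.5  2.2] rows>= 0.1
to [ 524.5 -332.5   68. ] shift [  0.   0. 120.] rows>= 1.9
```

View pics/ret.png

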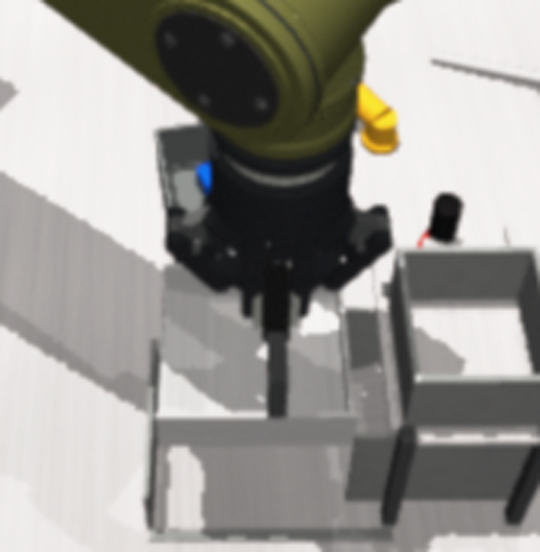

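The empty pan hangs above its place, about 6 mm too far toward the chute. I'll correct that and lower it.

```bash
python3 -m handwheel '[[[0,0,0,-1.4,-6.5,2,1],[0,0,0,0,0,20,1],[0,0,0,0,0,25,1],[0,0,0,0,0,20,1],[0,0,0,0,0,15,1],[0,0,0,0,0,12,1],[0,0,0,0,0,10,1],[0,0,0,0,0,5,1],[0,0,0,0,0,0,1]]]'
python3 go.py 86.4 0 525.3 -332.9 67
```

```text
time: 20.25
ee_pos: [0.5244, -0.3334, 0.0812]
ee_rot: [0.729, 0.685, -0.0, -0.0]
ft_force: [0.0, -0.1, -2.3]
gripper_width: 0.165
gripper_force: 79.0
t 20.25 pos [ 524.4 -333.4   81.2] F [ 0.  -0.1 -2.3] w 0.165 gf 79.0
turn [-0.0002 -0.0001  0.0009] rows>= 0.0
to [ 525.3 -332.9   67. ] shift [ 0.5  0.8 14.2] rows>= 0.2
```

```bash
python3 -m handwheel '[[[0,0,0,0.5,0.8,5,1],[0,0,0,0,0,4,1],[0,0,0,0,0,3,1],[0,0,0,0,0,2,1],[0,0,0,0,0,0,1]]]'
python3 go.py 86.4 0 525.3 -332.9 67
```

```text
time: 20.88
ee_pos: [0.5251, -0.3329, 0.0671]
ee_rot: [0.729, 0.685, -0.0, -0.0]
ft_force: [-0.7, -0.4, -2.0]
gripper_width: 0.168
gripper_force: 79.0
t 20.88 pos [ 525.1 -332.9   67.1] F [-0.7 -0.4 -2. ] w 0.168 gf 79.0
turn [-0.0004 -0.0002  0.0008] rows>= 0.0
to [ 525.3 -332.9   67. ] shift [-0.   0.2  0.1] rows>= 0.0
```

```bash
python3 -m handwheel '[[[0,0,0,0,0,1,1],[0,0,0,0,0,1,1],[0,0,0,0,0,0,1]]]'
python3 -m handwheel '[[[0,0,0,0,0,0,0.75],[0,0,0,0,0,0,0.7],[0,0,0,0,0,0,0.6],[0,0,0,0,0,0,0.5],[0,0,0,0,0,0,0.4],[0,0,0,0,0,0,0.4],[0,0,0,0,0,-20,0.4],[0,0,0,0,0,-40,0.4],[0,0,0,0,0,-60,0.4],[0,0,0,0,0,-60,0.4]]]'
python3 go.py 20 0 525 -333 300 455 252 300
python3 - <<'E'
from h import *
c=shot('top');s=shot('side'); save(c,'t2.png'); save(s,'s2.png')
E
```

```text
time: 21.25
ee_pos: [0.5259, -0.3334, 0.0666]
ee_rot: [0.729, 0.685, 0.0, 0.001]
ft_force: [-0.7, 1.3, 4.5]
gripper_width: 0.168
gripper_force: 80.1
time: 22.5
ee_pos: [0.5251, -0.3329, 0.2486]
ee_rot: [0.729, 0.685, 0.0, 0.001]
ft_force: [0.8, 0.2, 0.1]
gripper_width: 0.605
gripper_force: 0.0
t 22.5 pos [ 525.1 -332.9  248.6] F [0.8 0.2 0.1] w 0.605 gf 0.0
turn [0.0014 0.     1.1597] rows>= 6.2
to [ 525. -333.  300.] shift [ -0.2   0.1 -51.4] rows>= 0.8
to [455. 252. 300.] shift [ 134.3 -573.7    0. ] rows>= 9.4
```

```bash
python3 -m handwheel '[[[0,0,-0.181,0,0,-7,0.4],[0,0,-0.181,0,0,-7,0.4],[0,0,-0.181,0,0,-7,0.4],[0,0,-0.181,0,0,-7,0.4],[0,0,-0.181,0,0,-7,0.4],[0,0,-0.181,0,0,-7,0.4],[0,0,-0.181,0,0,-7,0.4],[0,0,0,0,0,0,0.4]]]'
python3 go.py 159 0 453 76 300 453 76 100
```

```text
time: 23.6
ee_pos: [0.5255, -0.3331, 0.2961]
ee_rot: [0.183, 0.983, -0.001, 0.001]
ft_force: [0.7, 0.1, -0.2]
gripper_width: 0.596
gripper_force: 0.0
t 23.6 pos [ 525.5 -333.1  296.1] F [ 0.7  0.1 -0.2] w 0.596 gf 0.0
turn [-0.0007  0.0024 -0.0014] rows>= 0.0
to [453.  76. 300.] shift [214.3 356.   -3.9] rows>= 6.6
to [453.  76. 100.] shift [  0.   0. 200.] rows>= 3.2
```

View pics/t2.png

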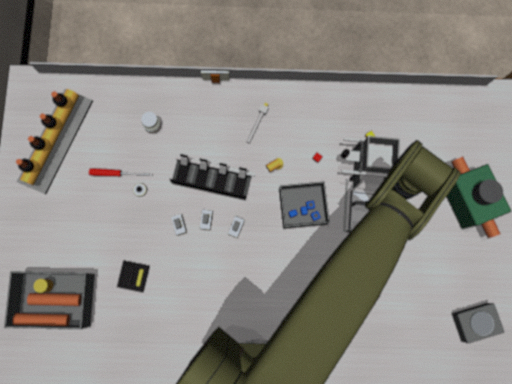

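The modules are still at (179,224), (206,219) and (236,226), and four blue spacers are in the kit box at (303,210). I'll go to the right-hand module.

```bash
python3 -m handwheel '[[[0,0,0,26.8,44.5,0,0.4],[0,0,0,26.8,44.5,0,0.4],[0,0,0,26.8,44.5,0,0.4],[0,0,0,26.8,44.5,0,0.4],[0,0,0,26.8,44.5,0,0.4],[0,0,0,26.8,44.5,0,0.4],[0,0,0,26.8,44.5,0,0.4],[0,0,0,26.8,44.5,0,0.4],[0,0,0,0,0,40,0.4],[0,0,0,0,0,40,0.4]]]'
python3 -m handwheel '[[[0,0,0,0,0,40,0.4],[0,0,0,0,0,40,0.4],[0,0,0,0,0,30,0.4],[0,0,0,0,0,0,0.4],[0,0,0,0,0,0,0.4]]]'
python3 go.py 159 0 453 76 60 453 76 33
python3 - <<'E'
from h import *
s=shot('side'); 
b=cv2.resize(s['color'][150:230,205:315],None,fx=6,fy=6,interpolation=cv2.INTER_CUBIC)
cv2.imwrite('pics/c1.png',b[...,::-1])
E
```

```text
time: 24.85
ee_pos: [0.4524, 0.0771, 0.2142]
ee_rot: [0.183, 0.983, 0.0, 0.001]
ft_force: [0.0, -0.5, -0.3]
gripper_width: 0.603
gripper_force: 0.0
time: 25.48
ee_pos: [0.4533, 0.0762, 0.1058]
ee_rot: [0.183, 0.983, 0.0, 0.001]
ft_force: [1.3, 0.1, 0.0]
gripper_width: 0.603
gripper_force: 0.0
t 25.48 pos [453.3  76.2 105.8] F [1.3 0.1 0. ] w 0.603 gf 0.0
turn [ 0.0008  0.0019 -0.0006] rows>= 0.0
to [453.  76.  60.] shift [ 0.2 -0.3 45.8] rows>= 0.7
to [453.  76.  33.] shift [ 0.  0. 27.] rows>= 0.4
```

View pics/c1.png

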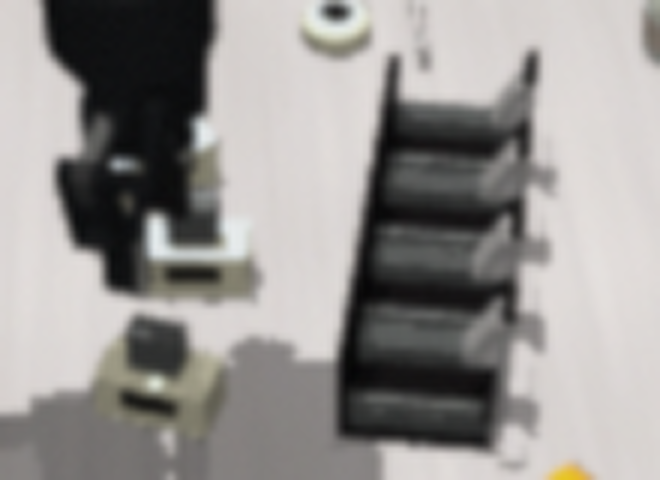

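```bash
python3 - <<'E'
from h import *
s=shot('side'); f=lambda p:((proj(s,np.array(p)/1e3)-[204.6,149.6])*6).round()
print('tcp',f((453,76,106)),'tabtop',f((453,76,56)),'base',f((453,76,0)))
x=np.array([.933,-.358,0]);y=np.array([.358,.933,0]);o=np.array([453,76,30])
for a,b in((30,16),(30,-16),(-30,-16),(-30,16)):print(a,b,f(o+a*x+b*y))
o[2]=56
for a,b in((14,8),(14,-8),(-14,-8),(-14,8)):print('tab',a,b,f(o+a*x+b*y))
E
```

```text
tcp [151. 254.] tabtop [157. 329.] base [163. 408.]
30 16 [227. 357.]
30 -16 [206. 401.]
-30 -16 [ 92. 376.]
-30 16 [115. 333.]
tab 14 8 [189. 324.]
tab 14 -8 [178. 346.]
tab -14 -8 [124. 335.]
tab -14 8 [136. 313.]
```

The module is where I measured it, with its tab at crop (158,325) under the gripper. I'll descend and grip.

```bash
python3 -m handwheel '[[[0,0,0,0,0,25,0.4],[0,0,0,0,0,20,0.4],[0,0,0,0,0,15,0.4],[0,0,0,0,0,12,0.4],[0,0,0,0,0,0,0.4],[0,0,0,0,0,0,0.6],[0,0,0,0,0,0,0.7],[0,0,0,0,0,0,0.8],[0,0,0,0,0,0,1],[0,0,0,0,0,0,1]]]' 60
python3 -m handwheel '[[[0,0,0,0,0,0,1],[0,0,0,0,0,0,1]]]' 80
python3 go.py 159 0
```

```text
time: 26.82
ee_pos: [0.4529, 0.0763, 0.0329]
ee_rot: [0.182, 0.983, 0.0, 0.001]
ft_force: [0.0, 0.9, 2.1]
gripper_width: 0.173
gripper_force: 59.9
time: 27.08
ee_pos: [0.453, 0.0763, 0.0329]
ee_rot: [0.182, 0.983, 0.0, 0.001]
ft_force: [-0.4, 1.7, 6.0]
gripper_width: 0.163
gripper_force: 79.7
t 27.07 pos [453.   76.3  32.9] F [-0.4  1.7  6. ] w 0.163 gf 79.7
turn [0.0007 0.0011 0.0007] rows>= 0.0
```

```bash
python3 -m handwheel '[[[0,0,0,0,0,-15,1],[0,0,0,0,0,-30,1],[0,0,0,0,0,-30,1],[0,0,0,0,0,-32,1],[0,0,-0.085,0,0,0,1],[0,0,-0.086,0,0,0,1],[0,0,0,0,0,0,1]]]'
python3 go.py 168.8 0 585.2 67.3 140
```

```text
time: 27.95
ee_pos: [0.4518, 0.076, 0.1392]
ee_rot: [0.098, 0.995, -0.0, -0.0]
ft_force: [-1.2, -0.3, -1.0]
gripper_width: 0.166
gripper_force: 79.0
t 27.95 pos [451.8  76.  139.2] F [-1.2 -0.3 -1. ] w 0.166 gf 79.0
turn [-0.0004 -0.0008 -0.0003] rows>= 0.0
to [585.2  67.3 140. ] shift [-132.6   17.3   -0.8] rows>= 2.1
```

```bash
python3 -m handwheel '[[[0,0,0,-25,3.5,0,1],[0,0,0,-30,4,0,1],[0,0,0,-30,4,0,1],[0,0,0,-28,3.5,0,1],[0,0,0,-19.6,2.3,0,1],[0,0,0,0,0,0,1],[0,0,0,0,0,0,1]]]'
python3 go.py 168.8 0 585.2 67.3 110
python3 - <<'E'
from h import *
s=shot('side'); c=shot('top')
b=cv2.resize(s['color'][150:230,235:325],None,fx=6,fy=6,interpolation=cv2.INTER_CUBIC)
cv2.imwrite('pics/c2.png',b[...,::-1])
f=lambda p:((proj(s,np.array(p)/1e3)-[234.6,149.6])*6).round()
x=np.array([.981,-.194,0]);y=np.array([.194,.981,0]);o=np.array([585.2,67.3,0])
p=manip.state()['ee_pos']
for a,b,z in((30,-16,p[2]*1e3-33),(-30,-16,p[2]*1e3-33),(30,-16,p[2]*1e3-3)):print('mod',a,b,z,f(np.r_[p[:2],0]*[1e3,1e3,0]+a*x+b*y+[0,0,z]))
for n,a,b,z in(('noseL',22,-10,45),('noseR',22,10,45),('posttopR',36,-10,82),('posttopL',36,10,82),('nearwalltop',-33,-28,60),('nearwall top out',-39,-28,60),('divtop',33,31,30)):print(n,f(o+a*x+b*y+[0,0,z]))
E
```

```text
time: 28.82
ee_pos: [0.5849, 0.0675, 0.1388]
ee_rot: [0.098, 0.995, -0.0, -0.001]
ft_force: [0.2, -0.7, -2.0]
gripper_width: 0.171
gripper_force: 79.0
t 28.82 pos [584.9  67.5 138.8] F [ 0.2 -0.7 -2. ] w 0.171 gf 79.0
turn [-0.0004 -0.0016  0.    ] rows>= 0.0
to [585.2  67.3 110. ] shift [-0.3 -0.1 28.8] rows>= 0.5
mod 30 -16 106.06825929243814 [309. 280.]
mod -30 -16 106.06825929243814 [182. 270.]
mod 30 -16 136.06825929243814 [312. 233.]
noseL [288. 362.]
noseR [291. 334.]
posttopR [320. 310.]
posttopL [323. 282.]
nearwalltop [173. 356.]
nearwall top out [160. 355.]
divtop [314. 328.]
```

View pics/c2.png

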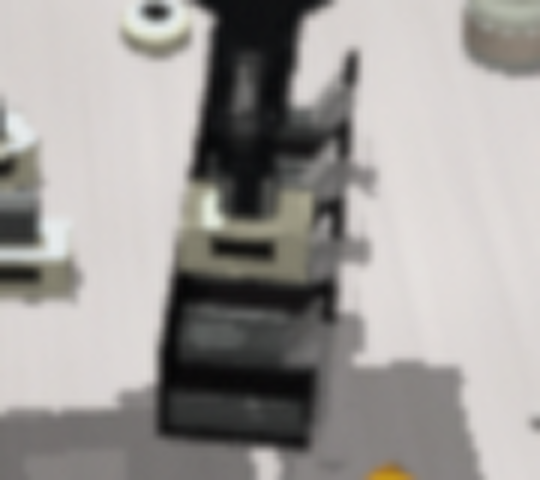

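The held module's bottom corners are at crop (178,270) and (308,282), about 1 mm toward the robot from the plan. The near wall is where I predicted it, at (160,352). I'll shift 1 mm and press.

```bash
python3 -m handwheel '[[[0,0,0,-1.3,0,12,1],[0,0,0,0,0,14,1],[0,0,0,0,0,10,1],[0,0,0,0,0,0,1]]]' 100
python3 go.py 168.8 0 586.5 67 100
python3 -m handwheel '[[[0,0,0,0,0,5,1],[0,0,0,0,0,5,1],[0,0,0,0,0,5,1],[0,0,0,0,0,0,1]]]' 
python3 go.py 168.8 0 586.5 67 43
```

```text
time: 29.42
ee_pos: [0.5859, 0.0672, 0.1014]
ee_rot: [0.097, 0.995, -0.0, -0.002]
ft_force: [0.1, -0.4, -1.7]
gripper_width: 0.165
gripper_force: 101.8
t 29.43 pos [585.9  67.2 101.4] F [ 0.1 -0.4 -1.7] w 0.165 gf 101.8
turn [-0.0007 -0.0032  0.0006] rows>= 0.0
to [586.5  67.  100. ] shift [-0.6 -0.1  1.4] rows>= 0.0
time: 29.92
ee_pos: [0.5862, 0.0674, 0.0877]
ee_rot: [0.097, 0.995, 0.0, -0.001]
ft_force: [-4.5, 1.0, -1.2]
gripper_width: 0.166
gripper_force: 102.2
t 29.93 pos [586.2  67.4  87.7] F [-4.5  1.  -1.2] w 0.166 gf 102.2
turn [-0.0001 -0.0023  0.0007] rows>= 0.0
to [586.5  67.   43. ] shift [-0.4 -0.4 44.7] rows>= 0.7
```

```bash
python3 -m handwheel '[[[0,0,0,0,0,5,1],[0,0,0,0,0,5,1],[0,0,0,0,0,5,1],[0,0,0,0,0,0,1]]]' 
python3 -m handwheel '[[[0,0,0,0,0,5,1],[0,0,0,0,0,5,1],[0,0,0,0,0,0,1]]]' 
python3 go.py 168.8 0 586.5 67 43
```

```text
time: 30.42
ee_pos: [0.5901, 0.0669, 0.0779]
ee_rot: [0.097, 0.995, -0.0, 0.003]
ft_force: [-7.9, -1.1, 19.3]
gripper_width: 0.165
gripper_force: 104.9
time: 30.8
ee_pos: [0.5851, 0.0674, 0.0616]
ee_rot: [0.097, 0.995, -0.0, -0.002]
ft_force: [-5.4, 1.7, -0.2]
gripper_width: 0.163
gripper_force: 102.3
t 30.8 pos [585.1  67.4  61.6] F [-5.4  1.7 -0.2] w 0.163 gf 102.3
turn [-0.0007 -0.0045  0.0007] rows>= 0.0
to [586.5  67.   43. ] shift [-1.4 -0.1 18.6] rows>= 0.3
```

```bash
python3 -m handwheel '[[[0,0,0,0,0,5,1],[0,0,0,0,0,5,1],[0,0,0,0,0,4,1],[0,0,0,0,0,0,1]]]' 
python3 -m handwheel '[[[0,0,0,0,0,2,1],[0,0,0,0,0,2,1],[0,0,0,0,0,1,1],[0,0,0,0,0,0,1]]]' 
python3 go.py 168.8 0 586.5 67 43
```

```text
time: 31.3
ee_pos: [0.5852, 0.0677, 0.0474]
ee_rot: [0.097, 0.995, 0.0, -0.002]
ft_force: [-4.3, 1.9, -1.5]
gripper_width: 0.161
gripper_force: 102.0
time: 31.8
ee_pos: [0.5876, 0.0672, 0.0443]
ee_rot: [0.097, 0.995, 0.0, 0.001]
ft_force: [0.2, 0.8, -1.8]
gripper_width: 0.162
gripper_force: 101.8
t 31.8 pos [587.6  67.2  44.3] F [ 0.2  0.8 -1.8] w 0.162 gf 101.8
turn [0.0003 0.0011 0.0006] rows>= 0.0
to [586.5  67.   43. ] shift [ 1.  -0.4  1.3] rows>= 0.0
```

```bash
python3 -m handwheel '[[[0,0,0,0,0,1.5,1],[0,0,0,0,0,1.5,1],[0,0,0,0,0,0,1]]]' 
python3 -m handwheel '[[[0,0,0,0,0,1,1],[0,0,0,0,0,0,1]]]' 
python3 go.py 168.8 0 586.5 67 43
```

```text
time: 32.17
ee_pos: [0.5877, 0.0673, 0.0431]
ee_rot: [0.097, 0.995, -0.0, 0.0]
ft_force: [-4.8, -0.3, 7.2]
gripper_width: 0.164
gripper_force: 103.4
time: 32.42
ee_pos: [0.5877, 0.0673, 0.043]
ee_rot: [0.097, 0.995, -0.0, 0.0]
ft_force: [-6.6, 1.8, 11.9]
gripper_width: 0.163
gripper_force: 104.2
t 32.42 pos [587.7  67.3  43. ] F [-6.6  1.8 11.9] w 0.163 gf 104.2
turn [-0.0001  0.0003  0.0009] rows>= 0.0
to [586.5  67.   43. ] shift [ 1.1 -0.5  0. ] rows>= 0.0
```

```bash
python3 -m handwheel '[[[0,0,0,0,0,-1,0.7],[0,0,0,0,0,0,0.6],[0,0,0,0,0,0,0.5],[0,0,0,0,0,0,0.5],[0,0,0,0,0,-20,0.5],[0,0,0,0,0,-40,0.5],[0,0,0,0,0,-40,0.4],[0,0,0,0,0,-40,0.4],[0,0,0,0,-30,-40,0.4],[0,0,0,0,-30,0,0.4]]]' 
python3 go.py 176.5 0
cat > mods.py <<'E'
from h import *
c=shot('top')
def tabs(c,roi=(165,205,265,245),z=.056,amin=20):
    x0,y0,x1,y1=roi; im=cv2.resize(c['color'][y0:y1,x0:x1],None,fx=4,fy=4,interpolation=cv2.INTER_CUBIC)
    k,l,st,ce=cv2.connectedComponentsWithStats((im.max(2)<115).astype(np.uint8))
    for i in range(1,k):
        if st[i,4]<amin*16 or st[i,4]>90*16: continue
        cn=max(cv2.findContours((l==i).astype(np.uint8),cv2.RETR_EXTERNAL,cv2.CHAIN_APPROX_NONE)[0],key=len)
        w=np.array([onz(c,*(a/4+[x0-.4,y0-.4]),z)[:2] for a in cv2.boxPoints(cv2.minAreaRect(cn))])*1e3
        e=w[1]-w[0],w[2]-w[1];L=max(e,key=np.linalg.norm)
        print(np.round(ce[i]/4+[x0,y0]),w.mean(0).round(1),[round(np.linalg.norm(v)) for v in e],round(np.degrees(np.arctan2(L[1],L[0])),1),st[i,4]/16)
tabs(c)
s=shot('side'); save(s,'s3.png')
E
python3 mods.py
```

```text
time: 33.67
ee_pos: [0.578, 0.0078, 0.2284]
ee_rot: [0.097, 0.995, 0.0, 0.005]
ft_force: [-0.3, 0.4, -0.2]
gripper_width: 0.601
gripper_force: 0.0
t 33.67 pos [578.    7.8 228.4] F [-0.3  0.4 -0.2] w 0.601 gf 0.0
turn [ 0.0004  0.0107 -0.1326] rows>= 0.7
[206. 219.] [471.4 167.7] [27, 15] -1.4 39.625
[178. 224.] [455. 252.] [16, 28] -161.1 42.4375
```

```bash
python3 go.py 177.5 0 472.5 168 200 472.5 168 33
python3 - <<'E'
import cv2
i=cv2.imread('pics/s3.png'); cv2.imwrite('pics/s3c.png',cv2.resize(i[145:235,205:325],None,fx=6,fy=6,interpolation=cv2.INTER_CUBIC))
E
```

```text
t 33.77 pos [575.9   6.4 224.3] F [-0.6  0.4 -0.3] w 0.599 gf 0.0
turn [-0.0005  0.0042 -0.1537] rows>= 0.8
to [472.5 168.  200. ] shift [110.4 156.9  24.3] rows>= 3.1
to [472.5 168.   33. ] shift [  0.   0. 167.] rows>= 2.7
```

View pics/s3c.png

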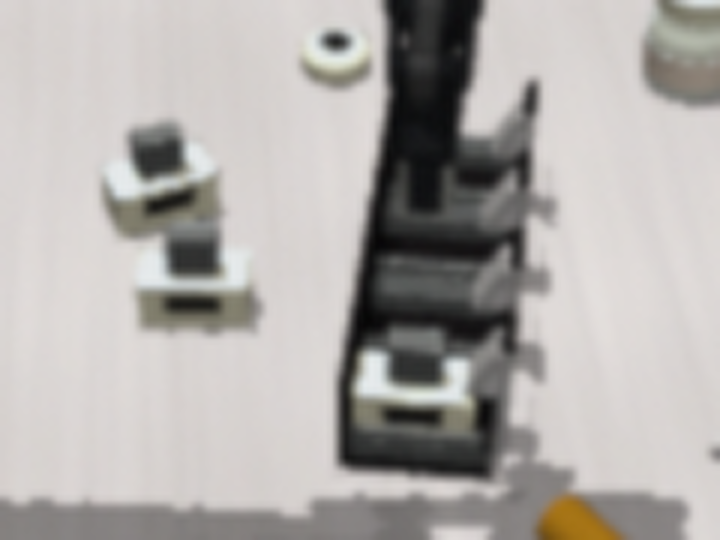

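The first module sits in slot 1 at crop (415,390), with the latch nose (480,370) back over its shoulder. The other two are at (190,280) and (160,180). That was my last picture, so I'll work from numbers from here.

```bash
python3 -m handwheel '[[[0,0,-0.153,0,0,0,0.4],[0,0,0,20,28,5,0.4],[0,0,0,30,43,6,0.4],[0,0,0,30,43,6,0.4],[0,0,0,30.4,42.9,7,0.4],[0,0,0,0,0,40,0.4],[0,0,0,0,0,40,0.4],[0,0,0,0,0,30,0.4],[0,0,0,0,0,0,0.4],[0,0,0,0,0,0,0.4]]]' 
python3 go.py 177.5 0 472.5 168 33; python3 mods.py
```

```text
time: 35.02
ee_pos: [0.4726, 0.1703, 0.0889]
ee_rot: [0.021, 1.0, 0.0, 0.001]
ft_force: [-0.1, 0.5, -0.2]
gripper_width: 0.6
gripper_force: 0.0
t 35.02 pos [472.6 170.3  88.9] F [-0.1  0.5 -0.2] w 0.6 gf 0.0
turn [0.0007 0.0019 0.0021] rows>= 0.0
to [472.5 168.   33. ] shift [-0.  -2.3 55.9] rows>= 0.9
```

```bash
python3 -m handwheel '[[[0,0,0,0,-2.3,20,0.4],[0,0,0,0,0,16,0.4],[0,0,0,0,0,12,0.4],[0,0,0,0,0,8,0.4],[0,0,0,0,0,0,0.4],[0,0,0,0,0,0,0.6],[0,0,0,0,0,0,0.7],[0,0,0,0,0,0,0.8],[0,0,0,0,0,0,1],[0,0,0,0,0,0,1]]]' 60
python3 -m handwheel '[[[0,0,0,0,0,0,1],[0,0,0,0,0,0,1]]]' 100
python3 go.py 168.8 0
```

```text
time: 36.38
ee_pos: [0.4721, 0.1676, 0.0319]
ee_rot: [0.021, 1.0, 0.0, 0.001]
ft_force: [-1.0, 1.1, 4.7]
gripper_width: 0.176
gripper_force: 59.2
time: 36.62
ee_pos: [0.4723, 0.1677, 0.0321]
ee_rot: [0.021, 1.0, 0.0, 0.001]
ft_force: [0.6, 1.4, 5.5]
gripper_width: 0.171
gripper_force: 98.3
t 36.62 pos [472.3 167.7  32.1] F [0.6 1.4 5.5] w 0.171 gf 98.3
turn [0.0006 0.0013 0.1537] rows>= 0.8
```

```bash
python3 -m handwheel '[[[0,0,0,0,0,-15,1],[0,0,0,0,0,-30,1],[0,0,0,0,0,-30,1],[0,0,0,0,0,-32,1],[0,0,0.077,0,0,0,1],[0,0,0.077,0,0,0,1],[0,0,0,0,0,0,1],[0,0,0,0,0,0,1]]]'
python3 go.py 168.8 0 610.5 189 139
```

```text
time: 37.62
ee_pos: [0.4713, 0.1673, 0.1381]
ee_rot: [0.097, 0.995, -0.0, -0.0]
ft_force: [0.9, 0.1, -1.7]
gripper_width: 0.168
gripper_force: 97.8
t 37.62 pos [471.3 167.3 138.1] F [ 0.9  0.1 -1.7] w 0.168 gf 97.8
turn [-0.0004 -0.0006  0.0007] rows>= 0.0
to [610.5 189.  139. ] shift [-132.4   48.3   -0.9] rows>= 2.3
```

```bash
python3 -m handwheel '[[[0,0,0,-25,9,0,1],[0,0,0,-30,11,0,1],[0,0,0,-30,11,0,1],[0,0,0,-28,10,0,1],[0,0,0,-19.4,7.3,0,1],[0,0,0,0,0,0,1],[0,0,0,0,0,0,1]]]'
python3 go.py 168.8 0 610.5 189 139
cat > off.py <<'E'
from h import *
s=shot('side'); p=np.array(manip.state()['ee_pos']); x=np.array([.981,-.194,0]);y=np.array([.194,.981,0])
g=cv2.cvtColor(s['color'],cv2.COLOR_RGB2GRAY).astype(float)
r=[]
# scan the front face (module y=-16) along rack x at several heights; find brightness edges
for h in(4,8,24,27):
    a=np.arange(-50,50,.5); q=[proj(s,p+[0,0,-.0325+h/1e3]+t/1e3*x-.0155*y) for t in a]
    v=cv2.remap(g.astype(np.float32),np.float32([[k[0] for k in q]]),np.float32([[k[1] for k in q]]),cv2.INTER_LINEAR)[0]
    d=np.gradient(cv2.GaussianBlur(v[None],(1,1),0)[0]); L=(a<-15);Rr=(a>15)
    print(h,a[L][np.argmax(np.abs(d[L]))],a[Rr][np.argmax(np.abs(d[Rr]))],v[::10].astype(int))
E
python3 off.py
```

```text
time: 38.5
ee_pos: [0.6101, 0.189, 0.1378]
ee_rot: [0.098, 0.995, -0.0, -0.001]
ft_force: [0.1, 0.7, -2.0]
gripper_width: 0.164
gripper_force: 97.8
t 38.5 pos [610.1 189.  137.8] F [ 0.1  0.7 -2. ] w 0.164 gf 97.8
turn [-0.0006 -0.0014  0.0001] rows>= 0.0
to [610.5 189.  139. ] shift [-0.4  0.1 -1.2] rows>= 0.0
4 -34.0 42.5 [211 213 205 131  66 103 112 113 115 117 120 119 111 112 115 117 117 108
 117 195]
8 -33.0 43.5 [211 213 207 145  75 112 118 112 108 109 105 102 101 109 119 122 119 109
 123 190]
24 -34.5 41.5 [210 213 210 180  96 127 129 109  91  89  93  94  90 100 119 122 128 119
  75 167]
27 -33.5 44.5 [204 212 210 185 114 151 154 146 129 119 122 125 127 126 127 125 134 122
  62 165]
```

```bash
sed -i 's/v\[::10\].astype(int)/"\\nL",v[20:56:2].astype(int),"\\nR",v[140:188:2].astype(int)/' off.py; python3 off.py; python3 -c "
import numpy as np;a=np.arange(-50,50,.5);print(a[20:56:2],a[140:188:2])"
```

```text
4 -35.0 43.5 
L [205 200 188 170 152 130 107  84  67  67  67  70  80  90 100 103 106 110] 
R [115 115 115 115 115 115 115 115 114 114 112 110 108 107 107 107 106 106
 105 108 119 129 143 161]
8 -34.5 42.5 
L [207 203 194 179 164 146 120  96  79  77  76  77  88  99 109 112 115 118] 
R [120 120 120 121 121 122 123 122 122 122 118 113 108 108 108 108 109 110
 111 116 123 131 144 161]
24 -33.5 41.0 
L [210 210 205 200 194 178 158 136 121 108  98  98 108 119 126 129 132 133] 
R [120 121 122 122 122 122 122 122 122 123 123 124 125 126 127 118 103  90
  82  78  72  85 106 129]
27 -34.5 44.0 
L [210 210 206 202 197 185 166 149 136 126 115 118 131 143 152 155 158 159] 
R [128 128 127 126 126 125 126 126 126 129 132 135 135 135 134 120 102  87
  77  68  60  77  97 119]
[-40. -39. -38. -37. -36. -35. -34. -33. -32. -31. -30. -29. -28. -27.
 -26. -25. -24. -23.] [20. 21. 22. 23. 24. 25. 26. 27. 28. 29. 30. 31. 32. 33. 34. 35. 36. 37.
 38. 39. 40. 41. 42. 43.]
```

```bash
python3 -m handwheel '[[[0,0,0,1,0,12,1],[0,0,0,0,0,14,1],[0,0,0,0,0,10,1],[0,0,0,0,0,0,1]]]' 100
python3 -m handwheel '[[[0,0,0,0,0,5,1],[0,0,0,0,0,5,1],[0,0,0,0,0,4,1],[0,0,0,0,0,0,1]]]' 
python3 go.py 168.8 0 610 189 43
```

```text
time: 39.1
ee_pos: [0.6087, 0.189, 0.1003]
ee_rot: [0.098, 0.995, -0.001, -0.002]
ft_force: [-0.1, -0.3, -0.9]
gripper_width: 0.165
gripper_force: 97.8
time: 39.6
ee_pos: [0.6093, 0.1894, 0.0879]
ee_rot: [0.098, 0.995, -0.0, -0.001]
ft_force: [-2.5, 1.2, -0.8]
gripper_width: 0.168
gripper_force: 98.0
t 39.6 pos [609.3 189.4  87.9] F [-2.5  1.2 -0.8] w 0.168 gf 98.0
turn [-0.0002 -0.0017 -0.0003] rows>= 0.0
to [610. 189.  43.] shift [-0.8 -0.3 44.9] rows>= 0.7
```

Same contact signature as slot 1, so I'll continue.

```bash
python3 -m handwheel '[[[0,0,0,0,0,5,1],[0,0,0,0,0,5,1],[0,0,0,0,0,5,1],[0,0,0,0,0,0,1]]]' 
python3 -m handwheel '[[[0,0,0,0,0,5,1],[0,0,0,0,0,5,1],[0,0,0,0,0,0,1]]]' 
python3 go.py 168.8 0 610 189 43
```

```text
time: 40.1
ee_pos: [0.612, 0.1893, 0.0771]
ee_rot: [0.098, 0.995, 0.0, 0.002]
ft_force: [-7.9, -1.4, 15.1]
gripper_width: 0.17
gripper_force: 100.3
time: 40.48
ee_pos: [0.6081, 0.1892, 0.0619]
ee_rot: [0.098, 0.995, -0.0, -0.002]
ft_force: [-6.3, 1.5, -0.4]
gripper_width: 0.165
gripper_force: 98.2
t 40.48 pos [608.1 189.2  61.9] F [-6.3  1.5 -0.4] w 0.165 gf 98.2
turn [-0.0011 -0.0041 -0.0004] rows>= 0.0
to [610. 189.  43.] shift [-1.9  0.2 18.9] rows>= 0.3
```

```bash
python3 -m handwheel '[[[0,0,0,0,0,5,1],[0,0,0,0,0,5,1],[0,0,0,0,0,4,1],[0,0,0,0,0,0,1]]]' 
python3 -m handwheel '[[[0,0,0,0,0,3,1],[0,0,0,0,0,2,1],[0,0,0,0,0,1,1],[0,0,0,0,0,0,1]]]' 
python3 -m handwheel '[[[0,0,0,0,0,1.5,1],[0,0,0,0,0,1,1],[0,0,0,0,0,0,1]]]' 
python3 go.py 168.8 0 610 189 43
```

```text
time: 40.98
ee_pos: [0.6082, 0.1895, 0.0474]
ee_rot: [0.098, 0.995, -0.0, -0.002]
ft_force: [-6.2, 2.4, -2.1]
gripper_width: 0.164
gripper_force: 97.9
time: 41.48
ee_pos: [0.6103, 0.1891, 0.0432]
ee_rot: [0.098, 0.995, -0.0, 0.0]
ft_force: [0.2, 0.5, -2.1]
gripper_width: 0.168
gripper_force: 97.8
time: 41.85
ee_pos: [0.6104, 0.1892, 0.0421]
ee_rot: [0.098, 0.995, -0.0, 0.0]
ft_force: [-3.7, -0.0, 5.9]
gripper_width: 0.165
gripper_force: 99.1
t 41.85 pos [610.4 189.2  42.1] F [-3.7 -0.   5.9] w 0.165 gf 99.1
turn [-0.0001  0.0007 -0.0003] rows>= 0.0
to [610. 189.  43.] shift [ 0.3 -0.3 -0.9] rows>= 0.0
```

Home in slot 3, with the floor contact felt and the latch push gone. I'll release, back off and look for the last module.

```bash
python3 -m handwheel '[[[0,0,0,0,0,-1,0.7],[0,0,0,0,0,0,0.6],[0,0,0,0,0,0,0.5],[0,0,0,0,0,0,0.5],[0,0,0,0,0,-20,0.5],[0,0,0,0,0,-40,0.5],[0,0,0,0,0,-40,0.4],[0,0,0,0,0,-50,0.4],[0,0,0,0,-50,-30,0.4],[0,0,0,0,-60,0,0.4]]]' 
python3 -m handwheel '[[[0,0,0,0,-60,0,0.4],[0,0,0,0,-40,0,0.4],[0,0,0,0,0,0,0.4],[0,0,0,0,0,0,0.4]]]'
python3 mods.py; python3 - <<'E'
from h import *
# side view tabs: dark blobs near the last module
s=shot('side'); x0,y0,x1,y1=205,155,262,225
im=cv2.resize(s['color'][y0:y1,x0:x1],None,fx=4,fy=4,interpolation=cv2.INTER_CUBIC)
k,l,st,ce=cv2.connectedComponentsWithStats((im.max(2)<110).astype(np.uint8))
for i in range(1,k):
    if st[i,4]>200: print((st[i]/4).round(1)+[x0,y0,0,0,0])
print([proj(s,(.455,.253,z)).round(1) for z in(.03,.056)])
E
python3 go.py 200 0 456 252.5 200 456 252.5 100
```

```text
time: 43.1
ee_pos: [0.5906, 0.0811, 0.2282]
ee_rot: [0.097, 0.995, 0.001, 0.005]
ft_force: [0.8, -0.8, -0.5]
gripper_width: 0.603
gripper_force: 0.0
time: 43.6
ee_pos: [0.5694, -0.0164, 0.223]
ee_rot: [0.098, 0.995, 0.0, 0.001]
ft_force: [0.6, -0.1, -0.9]
gripper_width: 0.597
gripper_force: 0.0
[178. 224.] [455. 252.] [16, 28] -161.1 43.1875
[227.2 167.5   8.2   7.2 182.5]
[228.5 176.    9.8   5.5 133.8]
[array([231.1, 173.4]), array([230.7, 167.3])]
t 43.75 pos [569.3 -15.6 222.2] F [ 0.7 -0.3 -0.6] w 0.599 gf 0.0
turn [ 1.000e-04  4.000e-04 -5.432e-01] rows>= 2.9
to [456.  252.5 200. ] shift [ 14.8 290.7  22.2] rows>= 4.7
to [456.  252.5 100. ] shift [  0.   0. 100.] rows>= 1.6
```

```bash
python3 -m handwheel '[[[0,0,-0.175,0,0,0,0.4],[0,0,-0.175,0,0,0,0.4],[0,0,-0.176,0,0,0,0.4],[0,0,0,2,40,3,0.4],[0,0,0,2,50,4,0.4],[0,0,0,3,55,4,0.4],[0,0,0,3,55,4,0.4],[0,0,0,3,50,4,0.4],[0,0,0,2,40,3,0.4],[0,0,0,0,0,0,0.4]]]'
python3 -m handwheel '[[[0,0,0,0,0,0,0.4],[0,0,0,0,0,0,0.4]]]'
python3 go.py 199 0 456 252.5 100  456 252.5 33
```

```text
time: 45.0
ee_pos: [0.4593, 0.2555, 0.1995]
ee_rot: [-0.167, 0.986, 0.0, -0.0]
ft_force: [-0.6, -0.7, 0.6]
gripper_width: 0.598
gripper_force: 0.0
time: 45.25
ee_pos: [0.4613, 0.2522, 0.2]
ee_rot: [-0.164, 0.986, -0.0, 0.0]
ft_force: [-0.0, -0.1, -0.3]
gripper_width: 0.597
gripper_force: 0.0
t 45.25 pos [461.3 252.2 200. ] F [-0.  -0.1 -0.3] w 0.597 gf 0.0
turn [-0.0002  0.0002 -0.0023] rows>= 0.0
to [456.  252.5 100. ] shift [  4.9   2.  100. ] rows>= 1.6
to [456.  252.5  33. ] shift [ 0.  0. 67.] rows>= 1.1
```

```bash
python3 -m handwheel '[[[0,0,0,4.9,2,30,0.4],[0,0,0,0,0,40,0.4],[0,0,0,0,0,40,0.4],[0,0,0,0,0,25,0.4],[0,0,0,0,0,18,0.4],[0,0,0,0,0,10,0.4],[0,0,0,0,0,4,0.4],[0,0,0,0,0,0,0.4],[0,0,0,0,0,0,0.4]]]' 60
python3 -m handwheel '[[[0,0,0,0,0,0,0.6],[0,0,0,0,0,0,0.7],[0,0,0,0,0,0,0.8],[0,0,0,0,0,0,1],[0,0,0,0,0,0,1],[0,0,0,0,0,0,1],[0,0,0,0,0,0,1]]]' 100
python3 go.py 168.8 0
```

```text
time: 46.38
ee_pos: [0.4562, 0.2534, 0.0338]
ee_rot: [-0.164, 0.986, 0.0, 0.001]
ft_force: [-1.3, 0.3, 0.5]
gripper_width: 0.602
gripper_force: 0.0
time: 47.25
ee_pos: [0.4557, 0.2532, 0.0331]
ee_rot: [-0.164, 0.986, 0.0, 0.0]
ft_force: [-0.5, 0.5, 1.8]
gripper_width: 0.163
gripper_force: 98.2
t 47.25 pos [455.7 253.2  33.1] F [-0.5  0.5  1.8] w 0.163 gf 98.2
turn [1.000e-04 4.000e-04 5.257e-01] rows>= 2.8
```

```bash
python3 -m handwheel '[[[0,0,0,0,0,-15,1],[0,0,0,0,0,-30,1],[0,0,0,0,0,-30,1],[0,0,0,0,0,-31,1],[0,0,0.131,0,0,0,1],[0,0,0.131,0,0,0,1],[0,0,0.131,0,0,0,1],[0,0,0.132,0,0,0,1],[0,0,0,0,0,0,1],[0,0,0,0,0,0,1]]]'
python3 go.py 168.8 0 622.1 249.8 138
```

```text
time: 48.5
ee_pos: [0.4554, 0.253, 0.139]
ee_rot: [0.096, 0.995, -0.0, -0.0]
ft_force: [-0.7, 0.1, -0.4]
gripper_width: 0.166
gripper_force: 97.7
t 48.5 pos [455.4 253.  139. ] F [-0.7  0.1 -0.4] w 0.166 gf 97.7
turn [-0.0001 -0.      0.0025] rows>= 0.0
to [622.1 249.8 138. ] shift [-164.1   29.3    1. ] rows>= 2.7
```

```bash
python3 -m handwheel '[[[0,0,0,-25,4.3,0,1],[0,0,0,-32,6,0,1],[0,0,0,-32,6,0,1],[0,0,0,-32,6,0,1],[0,0,0,-26,4,0,1],[0,0,0,-17.1,3,0,1],[0,0,0,0,0,0,1],[0,0,0,0,0,0,1]]]'
python3 go.py 168.8 0 622.1 249.8 138
python3 off.py
```

```text
time: 49.5
ee_pos: [0.6215, 0.25, 0.1385]
ee_rot: [0.097, 0.995, -0.0, -0.001]
ft_force: [-1.2, -0.1, -0.9]
gripper_width: 0.162
gripper_force: 97.8
t 49.5 pos [621.5 250.  138.5] F [-1.2 -0.1 -0.9] w 0.162 gf 97.8
turn [-0.0004 -0.001   0.0014] rows>= 0.0
to [622.1 249.8 138. ] shift [-0.6 -0.1  0.5] rows>= 0.0
4 -30.0 30.0 
L [208 208 207 207 206 205 201 197 192 183 172 161 151 143 135 129 127 125] 
R [127 127 127 127 128 130 131 137 142 149 159 170 181 189 194 198 201 202
 202 202 202 201 201 201]
8 -31.0 31.5 
L [208 208 207 206 205 204 200 195 190 180 168 155 145 136 128 122 121 120] 
R [117 118 119 119 120 121 122 127 132 138 149 160 172 181 188 195 199 200
 202 203 203 202 203 203]
24 -30.5 30.0 
L [206 205 204 204 203 202 198 193 189 178 166 155 146 137 129 125 123 121] 
R [118 119 121 122 122 123 126 129 132 140 150 159 169 179 189 196 198 201
 203 203 203 204 204 204]
27 -30.0 31.5 
L [205 205 204 204 203 201 197 194 189 179 168 158 150 141 134 130 128 127] 
R [125 126 126 126 126 127 130 133 136 144 152 160 171 181 191 196 199 202
 203 203 203 204 204 204]
```

The module sits centred in the grasp, from -30 to +30.5 mm. I'll lower and press.

```bash
python3 -m handwheel '[[[0,0,0,-0.5,0,13,1],[0,0,0,0,0,14,1],[0,0,0,0,0,10,1],[0,0,0,0,0,0,1]]]' 100
python3 -m handwheel '[[[0,0,0,0,0,5,1],[0,0,0,0,0,5,1],[0,0,0,0,0,4,1],[0,0,0,0,0,0,1]]]' 
python3 go.py 168.8 0 622 249.8 43
```

```text
time: 50.05
ee_pos: [0.6215, 0.2496, 0.0997]
ee_rot: [0.097, 0.995, -0.001, -0.002]
ft_force: [-0.2, 0.2, -1.2]
gripper_width: 0.162
gripper_force: 97.7
time: 50.55
ee_pos: [0.622, 0.2502, 0.0875]
ee_rot: [0.097, 0.995, 0.0, -0.001]
ft_force: [-3.8, 1.7, 0.5]
gripper_width: 0.165
gripper_force: 98.1
t 50.55 pos [622.  250.2  87.5] F [-3.8  1.7  0.5] w 0.165 gf 98.1
turn [-0.     -0.0016  0.0007] rows>= 0.0
to [622.  249.8  43. ] shift [-0.  -0.4 44.5] rows>= 0.7
```

```bash
python3 -m handwheel '[[[0,0,0,0,0,5,1],[0,0,0,0,0,5,1],[0,0,0,0,0,5,1],[0,0,0,0,0,0,1]]]' 
python3 -m handwheel '[[[0,0,0,0,0,5,1],[0,0,0,0,0,5,1],[0,0,0,0,0,0,1]]]' 
python3 go.py 168.8 0 622 249.8 43
```

```text
time: 51.05
ee_pos: [0.6254, 0.25, 0.0779]
ee_rot: [0.097, 0.995, 0.0, 0.003]
ft_force: [-9.2, -3.3, 18.6]
gripper_width: 0.168
gripper_force: 100.6
time: 51.42
ee_pos: [0.6212, 0.25, 0.0622]
ee_rot: [0.097, 0.995, -0.0, -0.002]
ft_force: [-6.0, 1.3, -0.9]
gripper_width: 0.164
gripper_force: 98.3
t 51.42 pos [621.2 250.   62.2] F [-6.   1.3 -0.9] w 0.164 gf 98.3
turn [-0.0007 -0.0031  0.0006] rows>= 0.0
to [622.  249.8  43. ] shift [-0.8 -0.  19.2] rows>= 0.3
```

```bash
python3 -m handwheel '[[[0,0,0,0,0,5,1],[0,0,0,0,0,5,1],[0,0,0,0,0,4,1],[0,0,0,0,0,0,1]]]' 
python3 -m handwheel '[[[0,0,0,0,0,2,1],[0,0,0,0,0,2,1],[0,0,0,0,0,1,1],[0,0,0,0,0,0,1]]]' 
python3 -m handwheel '[[[0,0,0,0,0,1.5,1],[0,0,0,0,0,1.5,1],[0,0,0,0,0,0,1]]]' 
python3 go.py 168.8 0 622 249.8 43
```

```text
time: 51.92
ee_pos: [0.6212, 0.2503, 0.0471]
ee_rot: [0.097, 0.995, 0.0, -0.002]
ft_force: [-4.7, 2.7, -1.2]
gripper_width: 0.163
gripper_force: 98.1
time: 52.42
ee_pos: [0.6223, 0.2501, 0.0434]
ee_rot: [0.097, 0.995, 0.0, -0.0]
ft_force: [-4.8, 2.8, -1.6]
gripper_width: 0.165
gripper_force: 98.9
time: 52.8
ee_pos: [0.6224, 0.2501, 0.0432]
ee_rot: [0.097, 0.995, -0.0, -0.001]
ft_force: [-11.2, -0.4, 11.8]
gripper_width: 0.161
gripper_force: 100.9
t 52.8 pos [622.4 250.1  43.2] F [-11.2  -0.4  11.8] w 0.161 gf 100.9
turn [-0.0005 -0.0016  0.0007] rows>= 0.0
to [622.  249.8  43. ] shift [ 0.3 -0.4  0.2] rows>= 0.0
```

```bash
python3 -m handwheel '[[[0,0,0,0,0,-1,0.7],[0,0,0,0,0,0,0.6],[0,0,0,0,0,0,0.5],[0,0,0,0,0,0,0.5],[0,0,0,0,0,-20,0.5],[0,0,0,0,0,-40,0.5],[0,0,0,0,0,-40,0.4],[0,0,0,0,0,-50,0.4],[0,0,0,30,-50,-30,0.4],[0,0,0,50,-30,0,0.4]]]' 
python3 -m handwheel '[[[0,0,0,60,0,0,0.4],[0,0,0,60,0,0,0.4],[0,0,0,40,-40,0,0.4],[0,0,0,0,-60,0,0.4],[0,0,0,0,-60,0,0.4],[0,0,0,0,-60,0,0.4],[0,0,0,0,-60,0,0.4],[0,0,0,0,-60,0,0.4],[0,0,0,0,0,0,0.4]]]'
cat > chk.py <<'E'
from h import *
s=shot('side');c=shot('top');save(c,'c9.png');save(s,'s9.png')
x=np.array([.981,-.194,0]);y=np.array([.194,.981,0]);O=np.array([.6035,.1585,0])
def prof(cam,pts):
    g=cv2.cvtColor(cam['color'],cv2.COLOR_RGB2GRAY).astype(np.float32); q=np.float32([proj(cam,p) for p in pts])
    return cv2.remap(g,q[None,:,0],q[None,:,1],cv2.INTER_LINEAR)[0]
a=np.arange(-36,52,2)
print('a',a)
for i,sy in zip((1,2,3,4),(-93,-31,31,93)):
    for h in(40,48,56):
        print('slot',i,'h',h,'side y-7',prof(s,[O+x*t/1e3+y*(sy-7)/1e3+[0,0,h/1e3] for t in a]).astype(int))
    print('   top h45',prof(c,[O+x*t/1e3+y*sy/1e3+[0,0,.045] for t in a]).astype(int))
E
python3 chk.py; python3 go.py 168.8 0
```

```text
time: 54.05
ee_pos: [0.5325, 0.1882, 0.2263]
ee_rot: [0.098, 0.995, 0.001, 0.004]
ft_force: [-0.5, 0.5, 0.2]
gripper_width: 0.599
gripper_force: 0.0
time: 55.18
ee_pos: [0.3066, -0.1176, 0.2219]
ee_rot: [0.103, 0.995, -0.001, 0.001]
ft_force: [0.2, 0.3, 0.9]
gripper_width: 0.599
gripper_force: 0.0
a [-36 -34 -32 -30 -28 -26 -24 -22 -20 -18 -16 -14 -12 -10  -8  -6  -4  -2
   0   2   4   6   8  10  12  14  16  18  20  22  24  26  28  30  32  34
  36  38  40  42  44  46  48  50]
slot 1 h 40 side y-7 [111 172 208 230 235 236 235 233 228 220 207 196 190 189 191 194 197 201
 205 209 212 218 225 229 231 232 229 217 195 162 128  93  81  75  76  80
  90 105 128 158 193 210 216 217]
slot 1 h 48 side y-7 [ 73 125 172 210 230 234 233 226 192 153 107  86  75  72  71  70  71  71
  71  72  76  93 123 163 196 220 227 219 198 158 129 111 111 115 119 120
 116 117 133 163 194 213 219 220]
slot 1 h 56 side y-7 [ 54  95 154 201 228 234 232 225 185 137  82  64  53  52  52  52  52  52
  52  52  58  81 119 171 207 230 233 227 211 174 148 128 117 112 111 113
 112 116 126 155 181 203 204 196]
   top h45 [ 29 
[... 1965 characters left out ...]
lot 4 h 48 side y-7 [ 36  43  73 115 165 202 230 235 236 235 226 205 153 108  67  59  56  56
  55  54  54  54  56  64  77 106 135 158 162 150 134 120 115 112 109 102
  93  86  99 130 173 208 218 223]
slot 4 h 56 side y-7 [ 61  70 106 143 179 205 222 229 230 228 212 184 139 100  65  58  53  53
  53  53  53  53  53  62  74 114 150 184 184 173 151 133 121 116 114 116
 118 118 133 153 186 210 222 224]
   top h45 [ 19  38  66  99 129 150 164 168 170 169 163 152 126 101  85  82  87  92
  95  96  96  97  94  93  95  97  98  99 101 104 108 112 112 111 111 111
 111 117 119 118 100  79  58  61]
t 55.27 pos [ 307.7 -114.2  221.5] F [ 1.4 -0.2  0.9] w 0.6 gf 0.0
turn [-0.0001  0.0018 -0.0022] rows>= 0.0
```

```bash
python3 - <<'E'
import cv2,numpy as np
for a,b,n,roi in(('top0','c9','hopper+pan',(335,130,405,245)),('side0','s9','pan',(222,300,300,384)),('side0','s9','knob/hopper',(300,260,372,375))):
    A=cv2.imread(f'pics/{a}.png').astype(int);B=cv2.imread(f'pics/{b}.png').astype(int);x0,y0,x1,y1=roi
    d=np.abs(cv2.GaussianBlur(A.astype(np.float32),(3,3),0)-cv2.GaussianBlur(B.astype(np.float32),(3,3),0)).max(2)[y0:y1,x0:x1]
    k,l,st,ce=cv2.connectedComponentsWithStats((d>40).astype(np.uint8)); print(n,[(st[i,4],(ce[i]+[x0,y0]).round()) for i in range(1,k) if st[i,4]>6])
for f in('c9','s9'):
    B=cv2.imread(f'pics/{f}.png').astype(int); m=((B[...,0]-B[...,2])>50).astype(np.uint8)
    k,l,st,ce=cv2.connectedComponentsWithStats(m); print(f,[(st[i,4],ce[i].round()) for i in range(1,k) if st[i,4]>5])
# small pan alignment: phase correlation on pan area
A=cv2.imread('pics/side0.png',0).astype(np.float32)[300:384,222:300];B=cv2.imread('pics/s9.png',0).astype(np.float32)[300:384,222:300];print(cv2.phaseCorrelate(A,B,cv2.createHanningWindow((78,84),cv2.CV_32F)))
E
```

```text
hopper+pan [(np.int32(81), array([372., 149.])), (np.int32(100), array([384., 151.])), (np.int32(149), array([379., 162.]))]
pan [(np.int32(34), array([263., 336.])), (np.int32(44), array([264., 358.]))]
knob/hopper [(np.int32(388), array([345., 312.])), (np.int32(357), array([325., 313.]))]
c9 [(np.int32(106), array([307., 207.])), (np.int32(46), array([292., 213.])), (np.int32(55), array([315., 215.]))]
s9 [(np.int32(348), array([254., 271.]))]
((0.8385094700431068, 0.28759008736687264), 0.9306262098418342)
```

```bash
python3 -c "
from station import manip; print(manip.hand_in())"
```

```text
the job is handed in; nothing more can be done
None
```

The job is handed in at about 55 s: all four spacers are in the kit box, the gate is shut, the pan is back within about 2 mm of its place, and the three modules are home in slots 1, 3 and 4. I checked slot 1 in a picture; slots 3 and 4 and the final state rest on forces and image measurements.

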